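# Snap the retaining clip onto the magnifier's pivot post with the fork tool

### The job

Secure the bench magnifier's arm: take the fork tool from its wooden rest and, with its two prongs, push the loose spring clip along the arm onto the grooved pivot post until it snaps fully home, never touching the clip with the fingers. Once it has snapped in, keep the fork pressing on it with about 15 newtons for half a second to prove that it has bottomed on the post, but never push with more than 25. Then lay the fork back in the notches of its rest, and leave everything else on the bench where it is.

Things in the scene. Friction and masses are not known exactly. Their poses are not given: they have to be found in the camera images.
- stand: Bench magnifier, fixed. Origin on the bench under the pivot post's axis, z up, local +x along the flat dark metal arm to the lens. Arm: level plate 52 mm wide, 10 mm thick, top 55 mm above the bench, from x = -74 mm (free end, the clip's side) to +78 mm; lens ring 104 mm across at x = +125 mm. Under the arm: pedestal 50 x 40 mm, foot 110 x 90 x 12 mm (x -50 to +60 mm).
- groove (a point): Foot of the pivot post's groove, on the axis, level with the arm's top. Groove 14 mm in diameter, 9 mm high, right above the arm; over it the post's head, 22 mm in diameter, 16 mm high. Axes as stand: the clip, flat on the arm, goes on along +x.
- clip: Spring-steel clip, 6 mm thick, flat on the arm between its free end and the post. Origin at its underside in the bore's centre; it meets groove when home (play about 1 mm). Local +x points out of the open mouth to the post, within 0.15 rad of the stand's x. Two sprung jaws, 38 mm wide outside, tips at x = +10 mm, end in round noses 10 mm apart which the post spreads.
- clip_back (a point): Middle of the clip's flat back edge (40 mm wide, 6 mm high, x = -20 mm): the prongs press here on both sides of a tab 13 mm wide and 10 mm long that stands out backwards. The noses meet the post 13 mm short of home; resistance peaks at about 12 N some 10 mm short, then falls; from 6 mm short the jaws pull the clip in. Home it bottoms hard; over 25 N harms it.
- fork: Fork tool, 161 mm long, about 90 g. Origin at the handle's underside near the centre of mass; +x to the prongs. Wooden handle 14 mm wide (y), 18 mm high, x = -75 to +45 mm; steel neck, 34 mm crossbar (front face x = +70 mm), two prongs 16 mm long, 7 mm wide, 18 mm apart inside, so the clip's tab fits between. Neck, bar and prongs are 9 mm high, underside level with the handle's.
- fork_grip (a point): Middle of the fork's handle height (9 mm above its underside) over its origin: the place to grip, the fingers closing along the fork's y.
- fork_tip (a point): Point midway between the two prong tips, at their underside: x = +86 mm from the fork's origin.
- rest: Wooden tool rest fixed to the bench, 130 x 60 mm foot 8 mm high, with two upright notched posts (12 mm thick) at x = -38 and +38 mm. The notches are 20 mm wide (y) with floors 35 mm and ears 47 mm above the bench; the fork's handle lies in both, along the rest's x. Origin on the bench, z up.
- rest_seat (a point): Point midway between the two notches at the height of their floors (35 mm above the bench): the fork's origin lies within 4 mm of here at the start and must lie here again.
- dropper: Bystander: small bottle, 36 mm across, 70 mm tall, between the magnifier and the tool rest.
- saucer: Bystander: brown saucer 76 mm across, 16 mm high, beyond the small bottle.
- brush: Bystander: paint brush 160 mm long lying on the bench, nearer the robot than the small bottle.
There are look-alikes about, which are no part of the job. Of the things like the fork, leave any that is pink; of the rest the smaller one is meant. Of the things that look like the rest, take the one that is farthest from the robot's base at the start.

How it is judged:
By the outcome, as a careful person would: the job done as asked, in the order asked, and still so for the second after the job is handed in, with the robot touching nothing.
It also fails if it takes over 72 s, if anything falls off the work surface, if the arm or the gripper's body presses on something with over 40 N, if the wrist force passes 120 N, or if a joint passes its speed limit or range.

### The arm

A 6-joint arm with a two-finger parallel gripper is mounted at the origin on the work surface. World frame = base frame: x ahead of the robot, y to its left, z up, the work surface at z = 0. Lengths are in m, angles in degrees, forces in N, time in s.
With the tool pointing down it reaches from about 0.35 to 0.875 m from the base axis. Payload 4.2 kg.
Tool frame: the origin (TCP) lies midway between the tips of the shut fingers; the grasp point (between the pads) lies 19 mm behind it; z points along the fingers, y is the line along which they close (so a half turn about z gives the same grasp; the last joint's range is limited). The gripper opens to 87 mm and grips with 3 to 60 N. Pads are 19 mm wide; open, the fingers measure 117 mm over their backs; the gripper's body (75 mm by 190 mm) begins 51 mm behind the grasp point.
Start: joints at [86.78, 22.042, 0.453, 0, -68.411, -14.817], TCP at [0.193, 0.594, 0.223] pointing down, gripper open.
Joint ranges: [-179.83, 179.83], [-69.29, 118.12], [-61.27, 80.66], [-181.25, 117.63], [-171.15, -9.14], [-177.46, 177.46]. Speed limits (degrees/s): [159.86, 159.86, 180, 180, 180, 180].

### API

Orientations are given as a 3x3 rotation matrix whose columns are the frame's x, y, z axes.
In Python, from station import * gives the robot as it stands. The module is installed in compiled form; this text tells all that it offers.
- The arm moves only by the tool servo_tool, never from a script. Its argument "deltas" is a list of rows, each an object of numbers: "tx", "ty", "tz": the shift along the tool's x, y, z in mm; "ax", "ay", "az": the turn, a rotation vector about the tool's x, y, z in rad; "claw": the finger opening in mm, from 0 to 87. In form: [{"tx": .., "ty": .., "tz": .., "ax": .., "ay": .., "az": .., "claw": ..}, ...]. A call has 1 to 12 rows; each row is the pose to reach, as a shift and turn from the pose commanded when the call began, along the tool's axes at that moment; what a row does not reach only later rows make up. A row lasts 1/12 s, in which the tool goes at most 41.7 mm and 7.16 degrees, less where a joint would pass 70% of its speed; a pose out of reach is approached as far as the arm can. A call with a gripper value outside its range is refused whole. The fingers move at their own pace and stop on an object; the grip force is fixed at half the most. Time passes only in rows, so rows that repeat a pose let the fingers close. It gives the time, the measured TCP pose, the force, the opening and the grip force at its end, in the units of the state.
- sense(): the state, without advancing time (a new reading comes with each control period).
- capture(name): name is "scene" or "top"; returns the picture (480x640x3 uint8, blue, green, red); there is no depth.
- calibration(name): a dict with "fx", "fy", "cx", "cy" (pixels), "cam_to_world" (4x4, takes a point from camera to world coordinates). Camera axes: x right, y down, z forward; pixel columns grow to the right and rows downward; lengths in m; the calibration is good to about 2 mm. A picture is of the moment at which its call begins. calibration takes no time and is no camera call.
- finish_job(): hands the job in; it is judged then, once.
Trained networks look in the newest picture that a camera, given by its name, has taken for a name from the list of things; names that differ only in an ending like _2 or _b are one class to them, and where a whole thing is asked for, a point or a joint stands for the part that bears it (a point fixed in the world has none). Each returns a list of dicts, best first, with "confidence" (0 to 1); they miss things now and then, are a little off and sometimes report something else, mostly with a low value. They report only what shows in the picture. A call takes as long as a camera call. They do not tell look-alikes from the thing itself.
- recognise(label, camera): "xyz" ([x, y, z] in m, in the coordinates of the camera as it stood for that picture, good to about 4 mm: the middle of the surface that is visible of it).
- trace(label, camera): "mask" (480x640 bool, what is visible of it).
The state is a dict: "time_s": time; "joints": joint angles; "joint_velocities": joint speeds; "effort": joint torques, N m; "tcp_pos": TCP position; "ee_rot": TCP orientation; "wrist_force": force on the tool from outside, world axes, zero at the start; "moment": the same for the moment, N m; "gripper_width": opening from 0.0 (shut) to 1.0 (fully open); "gripper_force": force on a finger pad.
Only numpy, scipy, OpenCV 4.12 (cv2) and the standard library are available. Lean on these libraries where they do the work, as an engineer would, in place of code of your own. Each camera call takes 0.05 s, during which the arm holds its last target. There are 200 camera calls.

## Working session

There is one attempt and no reset: what is moved stays moved. The work goes in short steps, Python scripts to look and compute and a tool call to move; the robot and the scene stay as the last step left them, time stands still between calls to the robot, and variables do not carry over. Pictures are saved under pics/ and viewed, at most 10 in all, crops included, and the job is handed in when it is done.

Besides the shell and the picture viewer there is one more tool, called after "Call:" as a command line: name --argument value ..., lists and objects as JSON in quotes. servo_tool: Moves the arm, as the interface text tells. Its arguments: {"type":"object","properties":{"deltas":{"type":"array","items":{"type":"object","properties":{"tx":{"type":"number"},"ty":{"type":"number"},"tz":{"type":"number"},"ax":{"type":"number"},"ay":{"type":"number"},"az":{"type":"number"},"claw":{"type":"number"}}}}},"required":["deltas"]}

```bash
mkdir -p pics; cat > h.py <<'E'
from station import *
import numpy as np, cv2
def look(names,cams=("scene","top")):
    out={}
    for c in cams:
        im=capture(c); K=calibration(c); T=np.array(K["cam_to_world"])
        for n in names:
            for d in recognise(n,c):
                p=T@np.r_[d["xyz"],1]; print(c,n,round(d["confidence"],2),np.round(p[:3],4))
        out[c]=im
    return out
def topix(c,P):
    K=calibration(c);T=np.linalg.inv(np.array(K["cam_to_world"]));q=T@np.r_[P,1]
    return np.array([K["fx"]*q[0]/q[2]+K["cx"],K["fy"]*q[1]/q[2]+K["cy"]])
def plane(c,uv,z):
    K=calibration(c);T=np.array(K["cam_to_world"])
    d=T[:3,:3]@np.array([(uv[0]-K["cx"])/K["fx"],(uv[1]-K["cy"])/K["fy"],1]);o=T[:3,3]
    return o+d*(z-o[2])/d[2]
E
python3 - <<'E'
from h import *
o=look(["stand","clip","fork","rest","dropper","saucer","brush"])
for c in o: 
    cv2.imwrite(f"pics/{c}0.png",o[c]); T=np.array(calibration(c)["cam_to_world"]);print(c,np.round(T,3),calibration(c)["fx"])
s=sense();print(s["time_s"],s["tcp_pos"],s["ee_rot"],s["wrist_force"])
E
```

```text
scene stand 0.94 [ 0.693  -0.1989  0.0508]
scene stand 0.38 [0.6353 0.196  0.0465]
scene clip 0.86 [ 0.575  -0.2242  0.0615]
scene fork 0.87 [0.4041 0.2494 0.0233]
scene fork 0.66 [0.6346 0.1908 0.0469]
scene fork 0.59 [0.8344 0.1814 0.0134]
scene rest 0.82 [ 0.3557 -0.1415  0.0095]
scene rest 0.74 [0.6261 0.1801 0.0083]
scene dropper 0.91 [ 0.6737 -0.0106  0.0444]
scene dropper 0.52 [0.7985 0.004  0.0151]
scene dropper 0.32 [ 0.5831 -0.2212  0.0606]
scene saucer 0.6 [0.7983 0.0053 0.0099]
scene saucer 0.51 [ 0.5756 -0.2235  0.062 ]
scene saucer 0.2 [ 0.5566 -0.0051  0.0184]
scene brush 0.63 [ 0.5563 -0.0031  0.0219]
top stand 0.86 [ 0.6744 -0.192   0.0522]
top clip 0.58 [ 0.5752 -0.2175  0.0654]
top clip 0.44 [0.5467 0.0021 0.0195]
top fork 0.79 [0.8281 0.1808 0.0186]
top fork 0.69 [0.6295 0.1942 0.058 ]
top fork 0.6 [0.3822 0.2571 0.024 ]
top rest 0.94 [0.6198 0.1823 0.0084]
top rest 0.73 [ 0.3476 -0.1442  0.0108]
top rest 0.56 [ 0.6586 -0.0042  0.0485]
top rest 0.36 [ 0.5754 -0.2188  0.0642]
top dropper 0.78 [ 0.6562 -0.0037  0.0459]
top saucer 0.71 [0.8016 0.0027 0.0084]
top brush 0.57 [ 0.5484 -0.0006  0.0192]
scene [[ 0.517  0.685 -0.513  1.061]
 [ 0.856 -0.411  0.313 -0.293]
 [ 0.004 -0.601 -0.799  0.777]
 [ 0.     0.     0.     1.   ]] 477.9259425218091
top [[ 0.007 -0.997  0.078  0.531]
 [-1.    -0.006  0.008 -0.014]
 [-0.008 -0.078 -0.997  0.756]
 [ 0.     0.     0.     1.   ]] 434.5796137892492
0.8 [0.19348429 0.5942678  0.22256126] [[ 9.50853072e-01 -3.09642431e-01 -1.53921355e-05]
 [-3.09642430e-01 -9.50853072e-01  2.91042086e-05]
 [-2.36475572e-05 -2.29077679e-05 -9.99999999e-01]] [ 0.80822011  0.26168679 -0.42060822]
```

View pics/scene0.png

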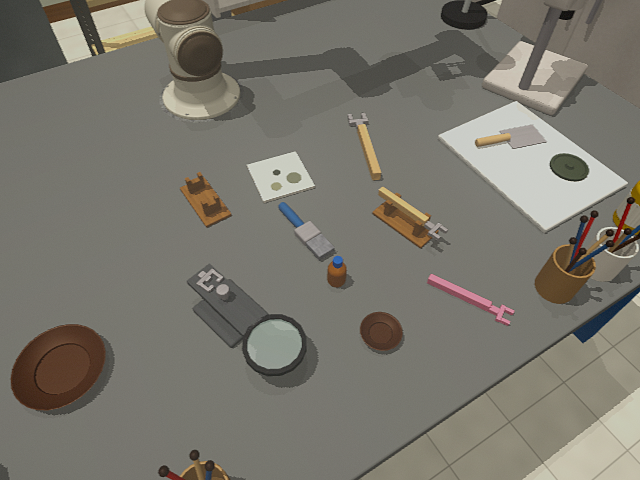

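View pics/top0.png

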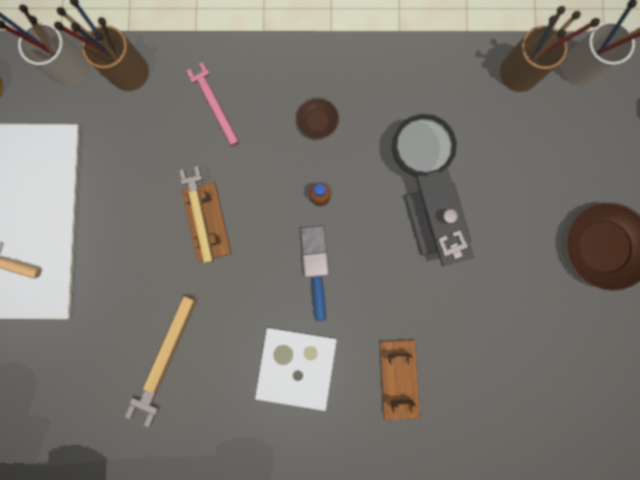

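The scene picture shows the yellow fork lying on the rest (scene ~(405,207), top ~(200,215)), with the pink fork and the large fork apart from it. The stand with its clip is at top ~(445,220). I'll zoom in for precise fits.

```bash
python3 - <<'E'
from h import *
t=cv2.imread("pics/top0.png");s=cv2.imread("pics/scene0.png")
def cr(im,u,v,w,h,W=400,H=300): return cv2.resize(im[v:v+h,u:u+w],(W,H),interpolation=cv2.INTER_CUBIC)
m=np.vstack([np.hstack([cr(t,140,160,140,105),cr(s,360,170,100,75)]),np.hstack([cr(t,390,180,120,90),cr(s,180,250,100,75)])])
cv2.imwrite("pics/m0.png",m)
capture("top");capture("scene")
for n in ["fork","rest","clip","stand"]:
  for c in ["top","scene"]:
    for d in trace(n,c):
        M=d["mask"].astype(np.uint8); r=cv2.minAreaRect(cv2.findNonZero(M)); print(n,c,round(d["confidence"],2),M.sum(),np.round(r[0],1),np.round(r[1],1),round(r[2],1))
E
```

```text
fork top 0.65 1068 [196.  214.9] [96.9 20.6] 81.9
fork top 0.61 2148 [166. 361.] [ 28.6 136.8] 26.6
fork top 0.6 798 [216.5 104.7] [89.  19.2] 58.1
fork scene 0.86 673 [410.8 213.2] [78.2 15. ] 33.7
fork scene 0.81 943 [470.2 297.6] [91.2 17. ] 26.6
fork scene 0.63 735 [368.  144.3] [70.6 18.7] 67.3
rest top 0.91 2837 [399.1 379.6] [79.2 36.6] 86.8
rest top 0.61 1700 [205.1 221.6] [74.6 35.1] 77.5
rest scene 0.8 1197 [406.6 219.1] [62.4 31.8] 35.9
rest scene 0.75 1362 [204.7 198.7] [55.2 28.6] 56.3
clip top 0.66 1032 [199.9 214.6] [96.3 19.9] 76.0
clip top 0.62 333 [453.2 245.4] [24.3 24.9] 68.2
clip scene 0.78 266 [208. 279.] [19.8 22.6] 45.0
stand top 0.55 7087 [434.4 189.4] [153.3  64.5] 76.0
stand scene 0.89 6451 [246.2 318.6] [139.4  64.4] 42.8
```

View pics/m0.png

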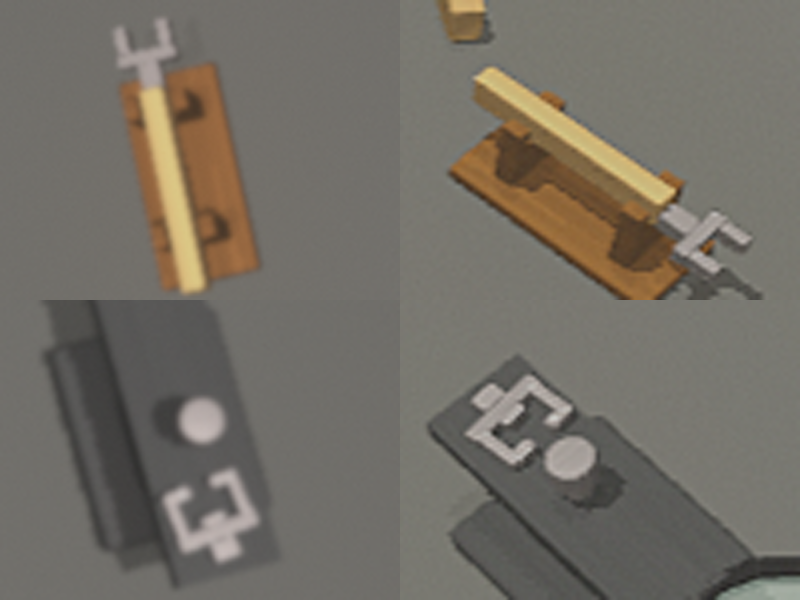

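The crops show fork handle, prongs, clip corners and post head clearly. Next: silhouette fit of the fork handle in both views, and landmark fits for rest, stand and clip.

```bash
cat > fit.py <<'E'
from h import *
from scipy.optimize import minimize, least_squares
def place(p,L):
    c,s=np.cos(p[3]),np.sin(p[3]); L=np.asarray(L,float)/1000
    return np.c_[p[0]+c*L[:,0]-s*L[:,1],p[1]+s*L[:,0]+c*L[:,1],p[2]+L[:,2]]
def px(c,P): return np.array([topix(c,q) for q in P])
def box(x0,x1,y0,y1,z0,z1): return [(x,y,z) for x in(x0,x1) for y in(y0,y1) for z in(z0,z1)]
def sil(c,p,L,S=8):
    h=cv2.convexHull(np.float32(px(c,place(p,L))))
    m=np.zeros((480,640),np.uint8); cv2.fillConvexPoly(m,np.int32(np.round(h*16)),255,cv2.LINE_AA,4); return m/255.
def yellow(im):
    f=im.astype(float); return np.clip((f[...,2]-f[...,0]-45)/30,0,1)*(f[...,1]>0.68*f[...,2])
def fitsil(masks,L,p0):
    def J(q):
        p=p0+q*[.001,.001,.001,.01]; return sum(np.abs(sil(c,p,L)-m).sum() for c,m in masks.items())
    r=minimize(J,np.zeros(4),method="Nelder-Mead",options=dict(initial_simplex=np.vstack([np.zeros(4),4*np.eye(4)]),maxiter=300)); return p0+r.x*[.001,.001,.001,.01],r.fun
def lsq(L,obs,p0,zfix=None):
    "obs: list (cam, landmark index, u, v)"
    def f(q):
        p=np.array(q); 
        if zfix is not None: p[2]=zfix
        P=place(p,L); return np.concatenate([topix(c,P[i])-[u,v] for c,i,u,v in obs])
    r=least_squares(f,p0); return r.x,r.fun.reshape(-1,2)
def m2(k,X,Y):
    u0,v0,s,ox,oy,c={"tf":(140,160,20/7,0,0,"top"),"sf":(360,170,4,400,0,"scene"),"ts":(390,180,10/3,0,300,"top"),"ss":(180,250,4,400,300,"scene")}[k]
    return c,u0+(X-ox+.5)/s-.5,v0+(Y-oy+.5)/s-.5
def ob(k,i,X,Y):
    c,u,v=m2(k,X,Y); return (c,i,u,v)
E
python3 - <<'E'
from fit import *
I={c:cv2.imread(f"pics/{c}0.png") for c in("top","scene")}
M={}
for c,(u,v,w,h) in {"top":(170,160,60,110),"scene":(370,180,75,50)}.items():
    m=np.zeros((480,640)); m[v:v+h,u:u+w]=yellow(I[c])[v:v+h,u:u+w]; M[c]=m; print(c,m.sum())
L=box(-75,45,-7,7,0,18)
for cs in (("top","scene"),("top",),("scene",)):
    print("fork",cs,*fitsil({c:M[c] for c in cs},L,np.array([.62,.19,.036,.2])))
p,_=fitsil(M,L,np.array([.62,.19,.036,.2]))
tips=place(p,[(86,12.5,9),(86,-12.5,9)])
print("tips pred",px("top",tips),px("scene",tips),"read",m2("tf",118,27),m2("tf",166,20),m2("sf",747,240),m2("sf",714,270))
R=[(65,30,8),(65,-30,8),(-65,-30,8),(-65,30,8)]
o=[ob("tf",0,120,84),ob("tf",1,215,62),ob("tf",2,260,268),ob("tf",3,164,290)]
print("rest",*lsq(R,o,[.62,.18,0,.2],0.0))
print("rest+scene left",*lsq(R,o+[ob("sf",3,449,172)],[.62,.18,0,.2]))
S=[(0,0,80),(-74,26,55),(-74,-26,55)]
o=[ob("ts",0,201,418),ob("ss",0,571,457)]+[ob("ts",1,176,588),ob("ts",2,281,558),ob("ss",1,519,355),ob("ss",2,429,425)]
print("stand",*lsq(S,o,[.63,-.2,0,.2]))
C=[(-20,20,6),(-20,-20,6),(10,19,6),(10,-19,6),(-30,0,6)]
o=[ob("ts",0,178,558),ob("ts",1,260,522),ob("ts",2,163,494),ob("ts",3,237,469),ob("ts",4,229,558)]
print("clip top",*lsq(C,o,[.57,-.2,0,.2],.055))
E
```

```text
top 2093.2
scene 940.8333333333333
fork ('top', 'scene') [0.62307712 0.20118797 0.02443338 0.23209255] 1950.5313725490196Traceback (most recent call last):
  File "<stdin>", line 8, in <module>
  File "fit.py", line 16, in fitsil
    r=minimize(J,np.zeros(4),method="Nelder-Mead",options=dict(initial_simplex=np.vstack([np.zeros(4),4*np.eye(4)]),maxiter=300)); return p0+r.x*[.001,.001,.001,.01],r.fun
    res = _minimize_neldermead(fun, x0, args, callback, bounds=bounds,
                               **options)
    fxr = func(xr)
    fx = function(np.copy(x), *(wrapper_args + args))
  File "fit.py", line 15, in J
    p=p0+q*[.001,.001,.001,.01]; return sum(np.abs(sil(c,p,L)-m).sum() for c,m in masks.items())
                                        ~~~^^^^^^^^^^^^^^^^^^^^^^^^^^^^^^^^^^^^^^^^^^^^^^^^^^^^^
  File "fit.py", line 15, in <genexpr>
    p=p0+q*[.001,.001,.001,.01]; return sum(np.abs(sil(c,p,L)-m).sum() for c,m in masks.items())
                                                   ~~~^^^^^^^
  File "fit.py", line 9, in sil
    h=cv2.convexHull(np.float32(px(c,place(p,L))))
                                ~~^^^^^^^^^^^^^^
  File "fit.py", line 6, in px
    def px(c,P): return np.array([topix(c,q) for q in P])
                                  ~~~~~^^^^^
  File "h.py", line 13, in topix
    K=calibration(c);T=np.linalg.inv(np.array(K["cam_to_world"]));q=T@np.r_[P,1]
ValueError: time passes only in moves, steps and waits
```

```bash
cat > /tmp/e.py <<'E'
s=open('h.py').read()
s=s.replace("def look","from functools import lru_cache\n_cal=calibration\n@lru_cache(None)\ndef calibration(c): return _cal(c)\n@lru_cache(None)\ndef inv(c): return np.linalg.inv(np.array(calibration(c)['cam_to_world']))\ndef look",1).replace('T=np.linalg.inv(np.array(K["cam_to_world"]))','T=inv(c)')
open('h.py','w').write(s)
f=open('fit.py').read()
f=f.replace("np.clip((f[...,2]-f[...,0]-45)/30,0,1)*(f[...,1]>0.68*f[...,2])","np.clip((f[...,1]-95)/25,0,1)*(f[...,2]-f[...,0]>30)*(f[...,1]>0.72*f[...,2])")
open('fit.py','w').write(f)
E
python3 /tmp/e.py
cat > run.py <<'E'
from fit import *
I={c:cv2.imread(f"pics/{c}0.png") for c in("top","scene")}
for k,X,Y in [("tf",170,190),("tf",230,180),("sf",560,130),("sf",530,145),("sf",520,200)]:
    c,u,v=m2(k,X,Y); print(k,X,Y,I[c][int(v+.5),int(u+.5)])
M={}
for c,(u,v,w,h) in {"top":(170,160,60,110),"scene":(374,182,70,50)}.items():
    m=np.zeros((480,640)); m[v:v+h,u:u+w]=yellow(I[c])[v:v+h,u:u+w]; M[c]=m; print(c,m.sum())
L=box(-75,45,-7,7,0,18)
for cs in (("top","scene"),("top",),("scene",)):
    print("fork",cs,*fitsil({c:M[c] for c in cs},L,np.array([.62,.19,.036,.2])))
p,_=fitsil(M,L,np.array([.62,.19,.036,.2]))
tips=place(p,[(86,12.5,9),(86,-12.5,9)])
print("tips pred",px("top",tips),px("scene",tips),"read",m2("tf",118,27),m2("tf",166,20),m2("sf",747,240),m2("sf",714,270))
R=[(65,30,8),(65,-30,8),(-65,-30,8),(-65,30,8)]
o=[ob("tf",0,120,84),ob("tf",1,215,62),ob("tf",2,260,268),ob("tf",3,164,290)]
print("rest",*lsq(R,o,[.62,.18,0,.2],0.0))
print("rest+scene left",*lsq(R,o+[ob("sf",3,449,172)],[.62,.18,0,.2]))
S=[(0,0,80),(-74,26,55),(-74,-26,55)]
o=[ob("ts",0,201,418),ob("ss",0,571,457)]+[ob("ts",1,176,588),ob("ts",2,281,558),ob("ss",1,519,355),ob("ss",2,429,425)]
print("stand",*lsq(S,o,[.63,-.2,0,.2]))
C=[(-20,20,6),(-20,-20,6),(10,19,6),(10,-19,6),(-30,0,6)]
o=[ob("ts",0,178,558),ob("ts",1,260,522),ob("ts",2,163,494),ob("ts",3,237,469),ob("ts",4,229,558)]
print("clip top",*lsq(C,o,[.57,-.2,0,.2],.055))
E
python3 run.py
```

```text
tf 170 190 [130 195 219]
tf 230 180 [ 65 105 153]
sf 560 130 [126 186 204]
sf 530 145 [37 58 80]
sf 520 200 [ 59 103 145]
top 795.8799999999999
scene 422.52
fork ('top', 'scene') [0.62253098 0.19586679 0.03306797 0.23058683] 576.478431372549
fork ('top',) [0.62319062 0.19657601 0.03003332 0.24683557] 216.30431372549018
fork ('scene',) [ 0.47520512  0.35626465 -0.2058625   0.24035508] 222.05176470588236
tips pred [[180.41704955 168.97727345]
 [195.02700421 165.68218146]] [[447.20384895 230.63636293]
 [439.45877743 237.73496868]] read ('top', 180.975, 169.125) ('top', 197.775, 166.675) ('scene', 446.375, 229.625) ('scene', 438.125, 237.125)
rest [ 0.62006033  0.19172629 -0.01055223  0.237355  ] [[-0.1500986  -0.11930665]
 [ 0.12627398 -0.23008821]
 [ 0.19455639  0.03155862]
 [-0.17148542  0.30626256]]
rest+scene left [ 0.6218945   0.19616286 -0.0354092   0.31003932] [[ 1.5923144   4.43424231]
 [-0.20382724  2.39802314]
 [ 4.20009013 -1.96816816]
 [ 5.97000478  0.27342384]
 [15.13468395 -4.98007591]]
stand [ 6.22955631e-01 -2.08958311e-01  5.07045693e-04  2.68613184e-01] [[-0.52107    -0.00138418]
 [-0.17796625  0.21230849]
 [-0.07158014 -0.56326883]
 [-0.43006074  0.03322296]
 [-0.28490874 -0.23668214]
 [-0.83487837 -0.14262622]]
clip top [ 0.5856867  -0.21706507 -0.63085586  0.35350878] [[ 1.17920054 -1.2166611 ]
 [-0.00620826  1.05976165]
 [-0.5142667   0.14984654]
 [-0.53623984 -0.40272156]
 [-0.12630737  0.41087522]]
```

```bash
cat > run2.py <<'E'
from fit import *
I={c:cv2.imread(f"pics/{c}0.png") for c in("top","scene")}
M={}
for c,(u,v,w,h) in {"top":(170,188,60,80),"scene":(374,182,59,50)}.items():
    f=I[c].astype(float); m=np.zeros((480,640)); m[v:v+h,u:u+w]=(np.clip((f[...,1]-115)/75,0,1)*(f[...,2]-f[...,0]>25))[v:v+h,u:u+w]; M[c]=m; print(c,m.sum())
L=[(-75,-7,18),(-75,7,18),(45,-7,18),(45,7,18)]
for cs in (("top","scene"),("top",)):
    for p0 in ([.62,.19,.036,.23],[.622,.194,.034,.24]):
        p,J=fitsil({c:M[c] for c in cs},L,np.array(p0)); print("fork",cs,p,J)
        tips=place(p,[(86,12.5,9),(86,-12.5,9)]); print(px("top",tips).ravel(),px("scene",tips).ravel())
R=[(65,30,8),(65,-30,8),(-65,-30,8),(-65,30,8)]
o=[ob("tf",0,120,84),ob("tf",1,215,62),ob("tf",2,260,268),ob("tf",3,164,290)]
print("rest+scene left",*lsq(R,o+[ob("sf",2,449,172)],[.62,.18,0,.2]))
C=[(-20,20,6),(-20,-20,6),(10,19,6),(10,-19,6),(-30,0,6)]
o=[ob("ts",0,178,558),ob("ts",1,260,522),ob("ts",2,163,494),ob("ts",3,237,469),ob("ts",4,229,558)]
o+=[ob("ss",0,528,376),ob("ss",1,468,430),ob("ss",2,574,408),ob("ss",3,518,465),ob("ss",4,481,394)]
print("clip both",*lsq(C,o,[.57,-.2,0.055,.2]))
E
python3 run2.py
```

```text
top 549.24
scene 271.16
fork ('top', 'scene') [0.62183305 0.19440549 0.03127456 0.24104705] 302.7874509803921
[181.1176753  169.8421898  195.66135345 166.40521554] [446.40747202 230.97117932 438.77788756 238.13687267]
fork ('top', 'scene') [0.62163517 0.19443325 0.03223987 0.2530165 ] 304.94039215686274
[180.32791915 170.05248279 194.85333744 166.44011157] [446.70691081 230.2575641  439.20620869 237.503143  ]
fork ('top',) [ 0.62965226  0.21049155 -0.0224812   0.25297346] 144.7294117647059
[181.62011882 172.81435391 195.11958039 169.45662076] [449.33480598 246.18465524 442.20820875 253.27371308]
fork ('top',) [0.62249939 0.19403629 0.03161167 0.24252801] 183.70039215686273
[181.21192696 169.43232087 195.75670726 165.97301179] [446.55522337 231.13032925 438.93748088 238.31384047]
rest+scene left [ 0.62074731  0.19332897 -0.00508393  0.23584839] [[-0.04997683  0.01145611]
 [ 0.01172436  0.00239318]
 [-0.1391733  -0.19928811]
 [-0.28507869 -0.02980534]
 [-0.61139616  0.16044686]]
clip both [ 0.58603423 -0.21595823  0.05514306  0.37296307] [[ 0.82256795 -1.29910009]
 [-0.54072346  0.5200875 ]
 [-1.21510349  0.18019323]
 [-1.40422704 -0.804181  ]
 [-0.45802919  0.05734771]
 [-0.18099936 -0.88596918]
 [-1.44656587  0.68520275]
 [ 0.02548906  0.13262016]
 [-1.3643027   0.57913234]
 [-0.44809338 -0.83066033]]
```

```bash
cat > go.py <<'E'
from h import *
from scipy.spatial.transform import Rotation as Ro
def go(x,y,z,yaw,s=None):
    "deltas from present tool pose to tcp (m), tool x at yaw (rad), tool down"
    s=s or sense(); R=np.array(s["ee_rot"]); c,n=np.cos(yaw),np.sin(yaw)
    G=np.array([[c,n,0],[n,-c,0],[0,0,-1]]).T.T
    t=R.T@(np.array([x,y,z])-s["tcp_pos"])*1000; a=Ro.from_matrix(R.T@G).as_rotvec()
    print("t",np.round(t,1),"a",np.round(a,4))
E
python3 -c "
from go import *
go(.622,.194,.13,.241)"
```

```text
t [531.4 247.9  92.6] a [ 1.000e-04 -0.000e+00 -5.558e-01]
```

Call:
servo_tool --deltas '[{"tx": 266,"ty": 124,"tz": 30,"az": -0.28,"claw": 60},{"tx": 266,"ty": 124,"tz": 30,"az": -0.28,"claw": 60},{"tx": 266,"ty": 124,"tz": 30,"az": -0.28,"claw": 60},{"tx": 266,"ty": 124,"tz": 30,"az": -0.28,"claw": 60},{"tx": 531,"ty": 248,"tz": 60,"az": -0.556,"claw": 60},{"tx": 531,"ty": 248,"tz": 60,"az": -0.556,"claw": 60},{"tx": 531,"ty": 248,"tz": 60,"az": -0.556,"claw": 60},{"tx": 531,"ty": 248,"tz": 60,"az": -0.556,"claw": 60},{"tx": 531,"ty": 248,"tz": 60,"az": -0.556,"claw": 60},{"tx": 531,"ty": 248,"tz": 60,"az": -0.556,"claw": 60},{"tx": 531,"ty": 248,"tz": 60,"az": -0.556,"claw": 60},{"tx": 531,"ty": 248,"tz": 60,"az": -0.556,"claw": 60}]'

```text
schema error: expected keys tx, ty, tz, ax, ay, az, claw
```

Call:
servo_tool --deltas '[{"tx": 266,"ty": 124,"tz": 30,"ax": 0,"ay": 0,"az": -0.28,"claw": 60},{"tx": 266,"ty": 124,"tz": 30,"ax": 0,"ay": 0,"az": -0.28,"claw": 60},{"tx": 266,"ty": 124,"tz": 30,"ax": 0,"ay": 0,"az": -0.28,"claw": 60},{"tx": 266,"ty": 124,"tz": 30,"ax": 0,"ay": 0,"az": -0.28,"claw": 60},{"tx": 531,"ty": 248,"tz": 60,"ax": 0,"ay": 0,"az": -0.556,"claw": 60},{"tx": 531,"ty": 248,"tz": 60,"ax": 0,"ay": 0,"az": -0.556,"claw": 60},{"tx": 531,"ty": 248,"tz": 60,"ax": 0,"ay": 0,"az": -0.556,"claw": 60},{"tx": 531,"ty": 248,"tz": 60,"ax": 0,"ay": 0,"az": -0.556,"claw": 60},{"tx": 531,"ty": 248,"tz": 60,"ax": 0,"ay": 0,"az": -0.556,"claw": 60},{"tx": 531,"ty": 248,"tz": 60,"ax": 0,"ay": 0,"az": -0.556,"claw": 60},{"tx": 531,"ty": 248,"tz": 60,"ax": 0,"ay": 0,"az": -0.556,"claw": 60},{"tx": 531,"ty": 248,"tz": 60,"ax": 0,"ay": 0,"az": -0.556,"claw": 60}]'

```text
time_s: 2.3
tcp_pos: [0.5545, 0.2566, 0.1722]
ee_rot: [[0.971, 0.239, 0.0], [0.239, -0.971, 0.0], [0.0, -0.0, -1.0]]
wrist_force: [0.3, 1.3, 0.5]
gripper_width: 0.69
gripper_force: 0.0
```

```bash
python3 -c "
from go import *
s=sense();print(s['time_s'],s['tcp_pos'],s['joints'],s['gripper_width'])
go(.622,.194,.13,.241)"
```

```text
2.3 [0.55446066 0.25655134 0.1721838 ] [ 3.99951611e+01  2.28652016e+01 -5.82208655e+00  4.45782401e-03
 -6.12880618e+01  6.38361472e+01] 0.6897973718833644
t [50.6 76.9 42.2] a [-0.0001 -0.0004  0.0004]
```

Call:
servo_tool --deltas '[{"tx": 50.6,"ty": 76.9,"tz": 42,"ax": 0,"ay": 0,"az": 0,"claw": 60},{"tx": 50.6,"ty": 76.9,"tz": 42,"ax": 0,"ay": 0,"az": 0,"claw": 60},{"tx": 50.6,"ty": 76.9,"tz": 42,"ax": 0,"ay": 0,"az": 0,"claw": 60},{"tx": 50.6,"ty": 76.9,"tz": 42,"ax": 0,"ay": 0,"az": 0,"claw": 60},{"tx": 50.6,"ty": 76.9,"tz": 42,"ax": 0,"ay": 0,"az": 0,"claw": 60}]'

```text
time_s: 2.72
tcp_pos: [0.6209, 0.1944, 0.1291]
ee_rot: [[0.972, 0.237, -0.002], [0.237, -0.972, -0.001], [-0.002, 0.001, -1.0]]
wrist_force: [0.6, 0.6, -0.2]
gripper_width: 0.688
gripper_force: 0.0
```

```bash
python3 -c "
from go import *
go(.622,.194,.026,.241)
for c in ('top','scene'):
  im=capture(c); print(c,topix(c,np.array(sense()['tcp_pos'])))
  u,v,w,h=(110,130,200,150) if c=='top' else (310,120,160,120)
  cv2.imwrite(f'pics/{c}1.png',im); globals()[c]=cv2.resize(im[v:v+h,u:u+w],(400,300),interpolation=cv2.INTER_CUBIC)
cv2.imwrite('pics/m1.png',np.hstack([top,scene]))"
```

```text
t [  1.1   0.6 103.1] a [ 0.0006  0.0017 -0.0019]
top [180.71829103 210.50395277]
scene [415.81377455 178.44940739]
```

View pics/m1.png

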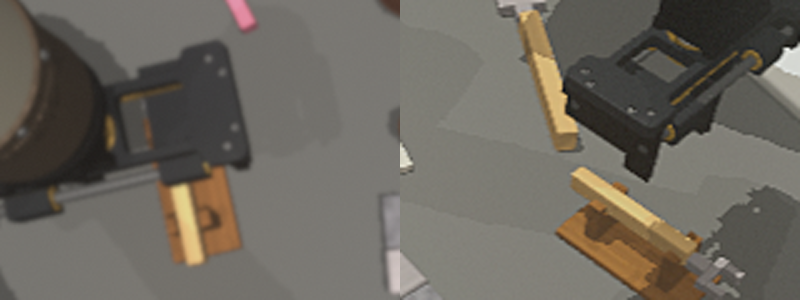

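The gripper sits over the handle, with the fingers straddling it. Descending, then closing.

Call:
servo_tool --deltas '[{"tx": 1,"ty": 0.5,"tz": 35,"ax": 0,"ay": 0,"az": 0,"claw": 60},{"tx": 1,"ty": 0.5,"tz": 65,"ax": 0,"ay": 0,"az": 0,"claw": 60},{"tx": 1,"ty": 0.5,"tz": 85,"ax": 0,"ay": 0,"az": 0,"claw": 60},{"tx": 1,"ty": 0.5,"tz": 97,"ax": 0,"ay": 0,"az": 0,"claw": 60},{"tx": 1,"ty": 0.5,"tz": 103,"ax": 0,"ay": 0,"az": 0,"claw": 60},{"tx": 1,"ty": 0.5,"tz": 103,"ax": 0,"ay": 0,"az": 0,"claw": 60}]'

```text
time_s: 3.32
tcp_pos: [0.6213, 0.196, 0.0269]
ee_rot: [[0.971, 0.24, -0.001], [0.24, -0.971, -0.0], [-0.001, 0.0, -1.0]]
wrist_force: [0.2, -0.0, -0.4]
gripper_width: 0.691
gripper_force: 0.0
```

Call:
servo_tool --deltas '[{"tx": 0,"ty": 0,"tz": 0,"ax": 0,"ay": 0,"az": 0,"claw": 5},{"tx": 0,"ty": 0,"tz": 0,"ax": 0,"ay": 0,"az": 0,"claw": 5},{"tx": 0,"ty": 0,"tz": 0,"ax": 0,"ay": 0,"az": 0,"claw": 5},{"tx": 0,"ty": 0,"tz": 0,"ax": 0,"ay": 0,"az": 0,"claw": 5},{"tx": 0,"ty": 0,"tz": 0,"ax": 0,"ay": 0,"az": 0,"claw": 5},{"tx": 0,"ty": 0,"tz": 0,"ax": 0,"ay": 0,"az": 0,"claw": 5},{"tx": 0,"ty": 0,"tz": 0,"ax": 0,"ay": 0,"az": 0,"claw": 5},{"tx": 0,"ty": 0,"tz": 0,"ax": 0,"ay": 0,"az": 0,"claw": 5}]'

```text
time_s: 3.98
tcp_pos: [0.6218, 0.1951, 0.0272]
ee_rot: [[0.971, 0.239, -0.0], [0.239, -0.971, -0.0], [-0.0, 0.0, -1.0]]
wrist_force: [-0.4, -1.6, 1.2]
gripper_width: 0.169
gripper_force: 0.4
```

Call:
servo_tool --deltas '[{"tx": 0,"ty": 0,"tz": 0,"ax": 0,"ay": 0,"az": 0,"claw": 5},{"tx": 0,"ty": 0,"tz": 0,"ax": 0,"ay": 0,"az": 0,"claw": 5},{"tx": 0,"ty": 0,"tz": 0,"ax": 0,"ay": 0,"az": 0,"claw": 5},{"tx": 0,"ty": 0,"tz": 0,"ax": 0,"ay": 0,"az": 0,"claw": 5}]'

```text
time_s: 4.32
tcp_pos: [0.6218, 0.1951, 0.0272]
ee_rot: [[0.971, 0.239, -0.0], [0.239, -0.971, -0.0], [-0.0, 0.0, -1.0]]
wrist_force: [-0.7, -1.5, 1.2]
gripper_width: 0.156
gripper_force: 30.0
```

Call:
servo_tool --deltas '[{"tx": 0,"ty": 0,"tz": -15,"ax": 0,"ay": 0,"az": 0,"claw": 5},{"tx": 0,"ty": 0,"tz": -40,"ax": 0,"ay": 0,"az": 0,"claw": 5},{"tx": 0,"ty": 0,"tz": -75,"ax": 0,"ay": 0,"az": 0,"claw": 5},{"tx": 0,"ty": 0,"tz": -113,"ax": 0,"ay": 0,"az": 0,"claw": 5},{"tx": 0,"ty": 0,"tz": -113,"ax": 0,"ay": 0,"az": 0,"claw": 5}]'

```text
time_s: 4.73
tcp_pos: [0.6264, 0.1972, 0.149]
ee_rot: [[0.97, 0.241, 0.015], [0.241, -0.971, 0.006], [0.016, -0.002, -1.0]]
wrist_force: [1.1, 0.4, 1.4]
gripper_width: 0.159
gripper_force: 30.0
```

```bash
python3 -c "
from go import *
s=sense();print(s['time_s'],s['tcp_pos'],s['wrist_force'],s['gripper_width'])
go(.462,-.25,.14,.2686)"
```

```text
4.7333 [0.62643043 0.19722289 0.14903459] [1.14994329 0.436578   1.39923615] 0.15930961611178504
t [-267.3  394.5    4. ] a [-0.0018 -0.016  -0.0256]
```

Call:
servo_tool --deltas '[{"tx": -20,"ty": 30,"tz": 0,"ax": 0,"ay": 0,"az": 0,"claw": 5},{"tx": -40,"ty": 60,"tz": 0,"ax": 0,"ay": 0,"az": 0,"claw": 5},{"tx": -62,"ty": 93,"tz": 0,"ax": 0,"ay": 0,"az": -0.028,"claw": 5},{"tx": -84,"ty": 126,"tz": 0,"ax": 0,"ay": 0,"az": -0.028,"claw": 5},{"tx": -106,"ty": 159,"tz": 0,"ax": 0,"ay": 0,"az": -0.028,"claw": 5},{"tx": -128,"ty": 193,"tz": 0,"ax": 0,"ay": 0,"az": -0.028,"claw": 5},{"tx": -150,"ty": 226,"tz": 0,"ax": 0,"ay": 0,"az": -0.028,"claw": 5},{"tx": -172,"ty": 259,"tz": 0,"ax": 0,"ay": 0,"az": -0.028,"claw": 5},{"tx": -194,"ty": 292,"tz": 0,"ax": 0,"ay": 0,"az": -0.028,"claw": 5},{"tx": -216,"ty": 325,"tz": 0,"ax": 0,"ay": 0,"az": -0.028,"claw": 5},{"tx": -240,"ty": 360,"tz": 0,"ax": 0,"ay": 0,"az": -0.028,"claw": 5},{"tx": -261,"ty": 393,"tz": 0,"ax": 0,"ay": 0,"az": -0.028,"claw": 5}]'

```text
time_s: 5.73
tcp_pos: [0.4609, -0.2501, 0.14]
ee_rot: [[0.964, 0.266, 0.0], [0.266, -0.964, 0.0], [0.0, -0.0, -1.0]]
wrist_force: [1.1, -0.3, -0.6]
gripper_width: 0.157
gripper_force: 30.0
```

Call:
servo_tool --deltas '[{"tx": 0,"ty": 0,"tz": 15,"ax": 0,"ay": 0,"az": 0,"claw": 5},{"tx": 0,"ty": 0,"tz": 35,"ax": 0,"ay": 0,"az": 0,"claw": 5},{"tx": 0,"ty": 0,"tz": 55,"ax": 0,"ay": 0,"az": 0,"claw": 5},{"tx": 0,"ty": 0,"tz": 65,"ax": 0,"ay": 0,"az": 0,"claw": 5},{"tx": 0,"ty": 0,"tz": 65,"ax": 0,"ay": 0,"az": 0,"claw": 5},{"tx": 0,"ty": 0,"tz": 65,"ax": 0,"ay": 0,"az": 0,"claw": 5}]'

```text
time_s: 6.23
tcp_pos: [0.4623, -0.2486, 0.075]
ee_rot: [[0.964, 0.267, -0.001], [0.267, -0.964, -0.0], [-0.001, -0.0, -1.0]]
wrist_force: [0.3, 1.2, -1.7]
gripper_width: 0.157
gripper_force: 30.0
```

```bash
python3 -c "
from go import *
s=sense();print(s['time_s'],s['tcp_pos'],np.round(s['ee_rot'],3),s['wrist_force'])
go(.462,-.25,.14,.2686)
for c in ('top','scene'):
  im=capture(c)
  u,v,w,h=(390,180,120,90) if c=='top' else (140,220,140,105)
  cv2.imwrite(f'pics/{c}2.png',im); globals()[c]=cv2.resize(im[v:v+h,u:u+w],(400,300),interpolation=cv2.INTER_CUBIC)
cv2.imwrite('pics/m2.png',np.hstack([top,scene]))"
```

```text
6.2333 [ 0.46231002 -0.24855668  0.07497987] [[ 0.964  0.267 -0.001]
 [ 0.267 -0.964 -0.   ]
 [-0.001 -0.    -1.   ]] [ 0.26050075  1.1683301  -1.6676088 ]
t [ -0.7   1.3 -65. ] a [-0.0002  0.0008  0.0012]
```

View pics/m2.png

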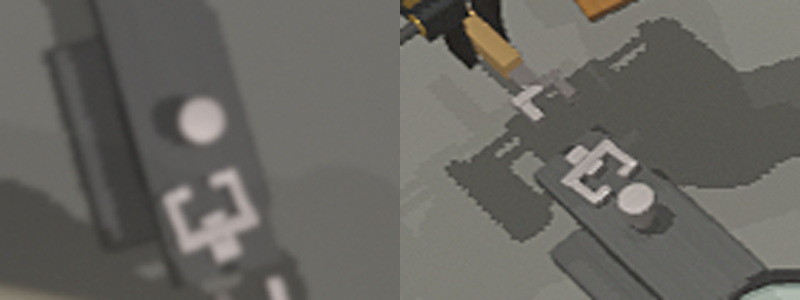

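Clip and post are unobstructed; the fork's prongs are just entering the top crop's lower edge (~(278,285)) and appear at scene crop (535,108). I need a larger crop with predicted positions.

```bash
python3 -c "
from fit import *
s=sense();t=s['tcp_pos'];yaw=np.arctan2(s['ee_rot'][1][0],s['ee_rot'][0][0])
p=[t[0],t[1],t[2]+.0078,yaw]; T=place(p,[(86,12.5,9),(86,-12.5,9)])
C=place([.586,-.216,.055,.36],[(-20,20,6),(-20,-20,6),(-30,0,6)])
out=[]
for c,(u,v,w,h) in {'top':(420,225,80,60),'scene':(160,230,80,60)}.items():
  im=cv2.imread(f'pics/{c}2.png')[v:v+h,u:u+w]; k=5 if c=='top' else 5
  a=cv2.resize(im,(w*k,h*k),interpolation=cv2.INTER_CUBIC); b=a.copy()
  for P,col in ((T,(0,0,255)),(C,(0,255,0))):
    for q in px(c,P):
      print(c,q); x,y=((q-[u,v]+.5)*k-.5).astype(int); cv2.drawMarker(b,(x,y),col,0,9,1)
  out.append(np.hstack([a,b]))
cv2.imwrite('pics/m3.png',np.vstack(out))"
```

```text
top [455.7760458 266.3136579]
top [471.59440274 262.0169042 ]
top [443.66269437 255.68132947]
top [467.01709958 247.0058304 ]
top [457.66445543 257.21826501]
scene [199.59336756 252.84191285]
scene [188.12658355 261.38479687]
scene [211.63455438 267.75890061]
scene [195.1700658  282.67244498]
scene [199.57199068 272.19006444]
```

View pics/m3.png

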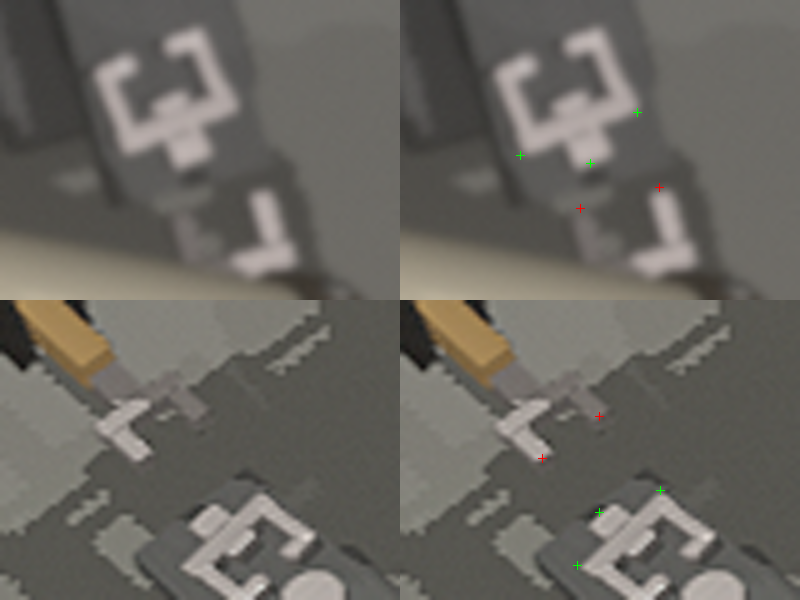

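The prong tips show at crop (178,212) and (260,192), within about 1 px of prediction. The clip is yawed about +0.15 relative to the arm. I'll shift sideways to centre the fork on the tab and lower it just off the arm's end.

Call:
servo_tool --deltas '[{"tx": 0,"ty": 5,"tz": 8,"ax": 0,"ay": 0,"az": 0,"claw": 5},{"tx": 0,"ty": 5,"tz": 18,"ax": 0,"ay": 0,"az": 0,"claw": 5},{"tx": 0,"ty": 5,"tz": 26,"ax": 0,"ay": 0,"az": 0,"claw": 5},{"tx": 0,"ty": 5,"tz": 26,"ax": 0,"ay": 0,"az": 0,"claw": 5},{"tx": 0,"ty": 5,"tz": 26,"ax": 0,"ay": 0,"az": 0,"claw": 5},{"tx": 0,"ty": 5,"tz": 26,"ax": 0,"ay": 0,"az": 0,"claw": 5}]'

```text
time_s: 6.83
tcp_pos: [0.4636, -0.2535, 0.049]
ee_rot: [[0.964, 0.266, -0.0], [0.266, -0.964, -0.0], [-0.0, 0.0, -1.0]]
wrist_force: [-0.5, -1.0, -1.1]
gripper_width: 0.158
gripper_force: 30.0
```

```bash
cat > view.py <<'E'
from fit import *
import sys
s=sense();t=s['tcp_pos'];yaw=np.arctan2(s['ee_rot'][1][0],s['ee_rot'][0][0])
print(s['time_s'],np.round(t,4),round(yaw,4),np.round(s['wrist_force'],2),s['gripper_width'])
S=[.623,-.209,0,.2686]; d=np.array(t[:2])-S[:2]; c_,s_=np.cos(S[3]),np.sin(S[3]); print("tcp in stand mm",1000*(c_*d[0]+s_*d[1]),1000*(-s_*d[0]+c_*d[1]))
p=[t[0],t[1],t[2]+.0078,yaw]; T=place(p,[(84.7,12.5,9),(84.7,-12.5,9)])
A=place(S,[(-74,0,55),(0,0,80)])
out=[]
for c,(u,v,w,h) in {'top':(420,205,80,75),'scene':(160,230,80,75)}.items():
  im=capture(c)[v:v+h,u:u+w]; k=5
  b=cv2.resize(im,(w*k,h*k),interpolation=cv2.INTER_CUBIC)
  for P,col in ((T,(0,0,255)),(A,(0,255,0))):
    for q in px(c,P):
      x,y=((q-[u,v]+.5)*k-.5).astype(int); cv2.drawMarker(b,(x,y),col,0,7,1)
  out.append(b)
cv2.imwrite(sys.argv[1],np.hstack(out))
E
python3 view.py pics/m4.png
```

```text
6.8333 [ 0.4636 -0.2535  0.049 ] 0.2694 [-0.46 -0.99 -1.13] 0.15807223970903558
tcp in stand mm -165.51533578727077 -0.6252071830060226
```

View pics/m4.png

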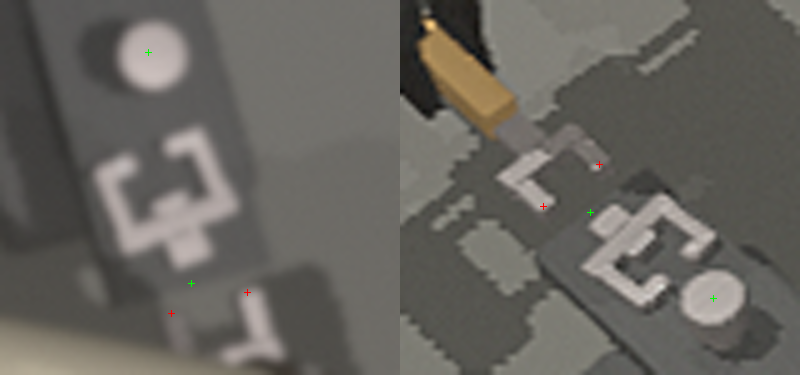

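The fork is about centred on the tab: fork midline at crop ~(198,262), tab end ~(193,262). Advancing to make contact and straighten the clip.

Call:
servo_tool --deltas '[{"tx": 6,"ty": 0,"tz": 0,"ax": 0,"ay": 0,"az": 0,"claw": 5},{"tx": 12,"ty": 0,"tz": 0,"ax": 0,"ay": 0,"az": 0,"claw": 5},{"tx": 17,"ty": 0,"tz": 0,"ax": 0,"ay": 0,"az": 0,"claw": 5},{"tx": 20,"ty": 0,"tz": 0,"ax": 0,"ay": 0,"az": 0,"claw": 5},{"tx": 22,"ty": 0,"tz": 0,"ax": 0,"ay": 0,"az": 0,"claw": 5},{"tx": 24,"ty": 0,"tz": 0,"ax": 0,"ay": 0,"az": 0,"claw": 5},{"tx": 26,"ty": 0,"tz": 0,"ax": 0,"ay": 0,"az": 0,"claw": 5},{"tx": 28,"ty": 0,"tz": 0,"ax": 0,"ay": 0,"az": 0,"claw": 5},{"tx": 30,"ty": 0,"tz": 0,"ax": 0,"ay": 0,"az": 0,"claw": 5},{"tx": 32,"ty": 0,"tz": 0,"ax": 0,"ay": 0,"az": 0,"claw": 5},{"tx": 32,"ty": 0,"tz": 0,"ax": 0,"ay": 0,"az": 0,"claw": 5}]'

```text
time_s: 7.85
tcp_pos: [0.4948, -0.245, 0.0492]
ee_rot: [[0.964, 0.266, 0.0], [0.266, -0.964, -0.0], [0.0, 0.0, -1.0]]
wrist_force: [-0.0, 0.6, -0.3]
gripper_width: 0.156
gripper_force: 30.0
```

```bash
python3 view.py pics/m5.png
```

```text
7.85 [ 0.4948 -0.245   0.0492] 0.2694 [-0.01  0.62 -0.34] 0.15592103109735586
tcp in stand mm -133.11943911120466 -0.6562058504353679
```

View pics/m5.png

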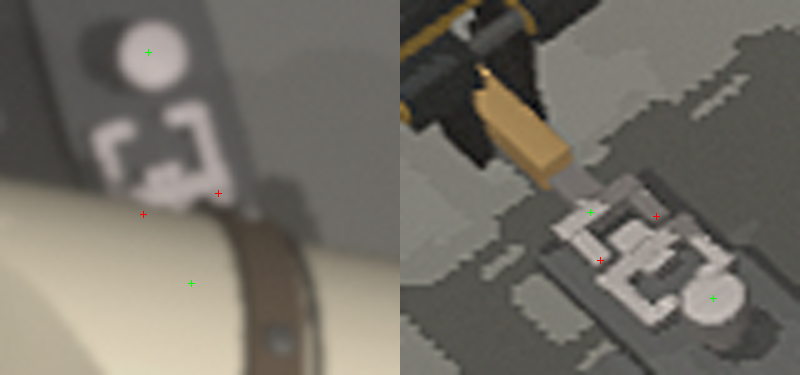

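The clip is straight against both prongs, but sits ~2.5 mm to +y (jaw centre (145,125) vs axis ~(154,125)). I'll nudge sideways via the tab while advancing.

Call:
servo_tool --deltas '[{"tx": 1,"ty": 0.5,"tz": 0,"ax": 0,"ay": 0,"az": 0,"claw": 5},{"tx": 2,"ty": 1,"tz": 0,"ax": 0,"ay": 0,"az": 0,"claw": 5},{"tx": 3,"ty": 1.5,"tz": 0,"ax": 0,"ay": 0,"az": 0,"claw": 5},{"tx": 4,"ty": 2,"tz": 0,"ax": 0,"ay": 0,"az": 0,"claw": 5},{"tx": 5.5,"ty": 2,"tz": 0,"ax": 0,"ay": 0,"az": 0,"claw": 5},{"tx": 7,"ty": 2,"tz": 0,"ax": 0,"ay": 0,"az": 0,"claw": 5},{"tx": 8.5,"ty": 2,"tz": 0,"ax": 0,"ay": 0,"az": 0,"claw": 5},{"tx": 10,"ty": 2,"tz": 0,"ax": 0,"ay": 0,"az": 0,"claw": 5},{"tx": 10,"ty": 2,"tz": 0,"ax": 0,"ay": 0,"az": 0,"claw": 5}]'

```text
time_s: 8.7
tcp_pos: [0.505, -0.2442, 0.0492]
ee_rot: [[0.964, 0.266, 0.0], [0.266, -0.964, -0.0], [0.0, 0.0, -1.0]]
wrist_force: [0.5, -0.0, -0.6]
gripper_width: 0.157
gripper_force: 30.0
```

```bash
python3 view.py pics/m6.png
```

```text
8.7 [ 0.505  -0.2442  0.0492] 0.2695 [ 0.53 -0.03 -0.57] 0.15733250452642927
tcp in stand mm -123.13278170149312 -2.6119085230476915
```

View pics/m6.png

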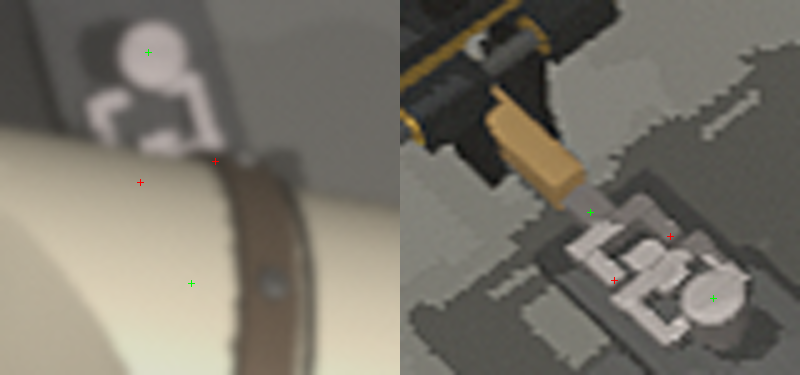

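The mouth is now centred on the post (jaw mid (143,97) vs axis ~146). Pushing on in small, force-watched steps.

Call:
servo_tool --deltas '[{"tx": 1,"ty": -0.7,"tz": 0,"ax": 0,"ay": 0,"az": 0,"claw": 5},{"tx": 2,"ty": -1.4,"tz": 0,"ax": 0,"ay": 0,"az": 0,"claw": 5},{"tx": 3,"ty": -1.4,"tz": 0,"ax": 0,"ay": 0,"az": 0,"claw": 5},{"tx": 4,"ty": -1.4,"tz": 0,"ax": 0,"ay": 0,"az": 0,"claw": 5},{"tx": 5,"ty": -1.4,"tz": 0,"ax": 0,"ay": 0,"az": 0,"claw": 5},{"tx": 6,"ty": -1.4,"tz": 0,"ax": 0,"ay": 0,"az": 0,"claw": 5},{"tx": 6,"ty": -1.4,"tz": 0,"ax": 0,"ay": 0,"az": 0,"claw": 5}]'

```text
time_s: 9.38
tcp_pos: [0.5084, -0.2414, 0.0488]
ee_rot: [[0.964, 0.265, -0.003], [0.265, -0.964, 0.0], [-0.003, -0.001, -1.0]]
wrist_force: [-4.5, -1.9, -0.1]
gripper_width: 0.156
gripper_force: 30.0
```

Call:
servo_tool --deltas '[{"tx": 0.5,"ty": 0,"tz": 0,"ax": 0,"ay": 0,"az": 0,"claw": 5},{"tx": 1,"ty": 0,"tz": 0,"ax": 0,"ay": 0,"az": 0,"claw": 5},{"tx": 1.5,"ty": 0,"tz": 0,"ax": 0,"ay": 0,"az": 0,"claw": 5},{"tx": 1.5,"ty": 0,"tz": 0,"ax": 0,"ay": 0,"az": 0,"claw": 5}]'

```text
time_s: 9.72
tcp_pos: [0.5086, -0.2411, 0.0486]
ee_rot: [[0.964, 0.265, -0.006], [0.265, -0.964, 0.001], [-0.005, -0.002, -1.0]]
wrist_force: [-7.0, -2.3, 1.8]
gripper_width: 0.155
gripper_force: 30.0
```

Call:
servo_tool --deltas '[{"tx": 0.5,"ty": 0,"tz": 0,"ax": 0,"ay": 0,"az": 0,"claw": 5},{"tx": 1,"ty": 0,"tz": 0,"ax": 0,"ay": 0,"az": 0,"claw": 5},{"tx": 1.5,"ty": 0,"tz": 0,"ax": 0,"ay": 0,"az": 0,"claw": 5},{"tx": 1.5,"ty": 0,"tz": 0,"ax": 0,"ay": 0,"az": 0,"claw": 5}]'

```text
time_s: 10.05
tcp_pos: [0.5086, -0.2408, 0.0483]
ee_rot: [[0.964, 0.264, -0.009], [0.264, -0.964, 0.001], [-0.008, -0.003, -1.0]]
wrist_force: [-8.2, -3.7, 1.4]
gripper_width: 0.158
gripper_force: 30.0
```

Call:
servo_tool --deltas '[{"tx": 0.5,"ty": 0,"tz": -0.6,"ax": 0,"ay": 0,"az": 0,"claw": 5},{"tx": 1,"ty": 0,"tz": -1.2,"ax": 0,"ay": 0,"az": 0,"claw": 5},{"tx": 1.5,"ty": 0,"tz": -1.2,"ax": 0,"ay": 0,"az": 0,"claw": 5},{"tx": 1.5,"ty": 0,"tz": -1.2,"ax": 0,"ay": 0,"az": 0,"claw": 5}]'

```text
time_s: 10.38
tcp_pos: [0.5087, -0.2403, 0.0488]
ee_rot: [[0.965, 0.264, -0.012], [0.264, -0.965, 0.002], [-0.011, -0.005, -1.0]]
wrist_force: [-9.9, -4.4, -0.3]
gripper_width: 0.159
gripper_force: 30.0
```

Call:
servo_tool --deltas '[{"tx": 0.5,"ty": 0,"tz": 0,"ax": 0,"ay": 0,"az": 0,"claw": 5},{"tx": 1,"ty": 0,"tz": 0,"ax": 0,"ay": 0,"az": 0,"claw": 5},{"tx": 1,"ty": 0,"tz": 0,"ax": 0,"ay": 0,"az": 0,"claw": 5}]'

```text
time_s: 10.63
tcp_pos: [0.5089, -0.2401, 0.0487]
ee_rot: [[0.965, 0.264, -0.013], [0.264, -0.965, 0.002], [-0.012, -0.005, -1.0]]
wrist_force: [-10.6, -3.6, 1.9]
gripper_width: 0.154
gripper_force: 30.0
```

Call:
servo_tool --deltas '[{"tx": 0.7,"ty": 0,"tz": -0.3,"ax": 0,"ay": 0,"az": 0,"claw": 5},{"tx": 1.4,"ty": 0,"tz": -0.6,"ax": 0,"ay": 0,"az": 0,"claw": 5},{"tx": 1.4,"ty": 0,"tz": -0.6,"ax": 0,"ay": 0,"az": 0,"claw": 5}]'

```text
time_s: 10.88
tcp_pos: [0.5129, -0.2397, 0.0497]
ee_rot: [[0.964, 0.264, -0.007], [0.264, -0.964, 0.001], [-0.007, -0.003, -1.0]]
wrist_force: [-4.2, -1.9, -1.1]
gripper_width: 0.158
gripper_force: 30.0
```

```bash
python3 -c "
from fit import *
s=sense();print(s['tcp_pos'],np.array(s['ee_rot']).round(4).tolist(),s['wrist_force'],s['moment'])
for c in('top','scene'):
  cv2.imwrite(f'pics/{c}7.png',capture(c))
a=cv2.imread('pics/scene7.png')[235:310,165:265]
b=cv2.imread('pics/top7.png')[200:245,430:480]
cv2.imwrite('pics/m7.png',np.hstack([cv2.resize(a,(480,360),interpolation=cv2.INTER_CUBIC),cv2.resize(b,(320,360),interpolation=cv2.INTER_CUBIC)]))
"
```

```text
[ 0.5129471  -0.23965307  0.0497162 ] [[0.9644, 0.2643, -0.0073], [0.2643, -0.9644, 0.0012], [-0.0067, -0.0031, -1.0]] [-4.16808239 -1.85844287 -1.06883822] [-0.4782046   1.11521497 -0.06278089]
```

Call:
servo_tool --deltas '[{"tx": 0,"ty": 0,"tz": 0,"ax": 0,"ay": 0,"az": 0,"claw": 5},{"tx": 0,"ty": 0,"tz": 0,"ax": 0,"ay": 0,"az": 0,"claw": 5},{"tx": 0,"ty": 0,"tz": 0,"ax": 0,"ay": 0,"az": 0,"claw": 5}]'

```text
time_s: 11.23
tcp_pos: [0.5181, -0.2394, 0.0515]
ee_rot: [[0.964, 0.267, 0.003], [0.267, -0.964, -0.0], [0.003, 0.001, -1.0]]
wrist_force: [-0.6, 0.2, -1.8]
gripper_width: 0.157
gripper_force: 30.0
```

It snapped through and the force fell to zero. Lowering back to the level and advancing gently to contact.

Call:
servo_tool --deltas '[{"tx": 0,"ty": 0,"tz": 1,"ax": 0,"ay": 0,"az": 0,"claw": 5},{"tx": 0.5,"ty": 0,"tz": 2,"ax": 0,"ay": 0,"az": 0,"claw": 5},{"tx": 1,"ty": 0,"tz": 2,"ax": 0,"ay": 0,"az": 0,"claw": 5},{"tx": 1.5,"ty": 0,"tz": 2,"ax": 0,"ay": 0,"az": 0,"claw": 5},{"tx": 2,"ty": 0,"tz": 2,"ax": 0,"ay": 0,"az": 0,"claw": 5},{"tx": 2.5,"ty": 0,"tz": 2,"ax": 0,"ay": 0,"az": 0,"claw": 5},{"tx": 3,"ty": 0,"tz": 2,"ax": 0,"ay": 0,"az": 0,"claw": 5},{"tx": 3,"ty": 0,"tz": 2,"ax": 0,"ay": 0,"az": 0,"claw": 5}]'

```text
time_s: 11.9
tcp_pos: [0.5197, -0.2387, 0.049]
ee_rot: [[0.964, 0.266, 0.0], [0.266, -0.964, -0.0], [0.0, 0.0, -1.0]]
wrist_force: [0.5, 0.1, -1.7]
gripper_width: 0.157
gripper_force: 30.0
```

Call:
servo_tool --deltas '[{"tx": 0.5,"ty": 0,"tz": 0,"ax": 0,"ay": 0,"az": 0,"claw": 5},{"tx": 1,"ty": 0,"tz": 0,"ax": 0,"ay": 0,"az": 0,"claw": 5},{"tx": 1.5,"ty": 0,"tz": 0,"ax": 0,"ay": 0,"az": 0,"claw": 5},{"tx": 2,"ty": 0,"tz": 0,"ax": 0,"ay": 0,"az": 0,"claw": 5},{"tx": 2,"ty": 0,"tz": 0,"ax": 0,"ay": 0,"az": 0,"claw": 5}]'

```text
time_s: 12.32
tcp_pos: [0.5209, -0.2382, 0.0488]
ee_rot: [[0.964, 0.266, -0.001], [0.266, -0.964, 0.0], [-0.001, -0.0, -1.0]]
wrist_force: [-1.5, -1.0, -1.8]
gripper_width: 0.158
gripper_force: 30.0
```

```bash
python3 -c "
from fit import *
for c in('top','scene'): cv2.imwrite(f'pics/{c}8.png',capture(c))
a=cv2.imread('pics/scene8.png')[235:310,165:265]
b=cv2.imread('pics/top8.png')[200:245,430:480]
cv2.imwrite('pics/m8.png',np.hstack([cv2.resize(a,(480,360),interpolation=cv2.INTER_CUBIC),cv2.resize(b,(320,288),interpolation=cv2.INTER_CUBIC)[:,:] if 0 else cv2.resize(b,(320,360),interpolation=cv2.INTER_CUBIC)]))
"
```

```text
(no output)
```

View pics/m8.png

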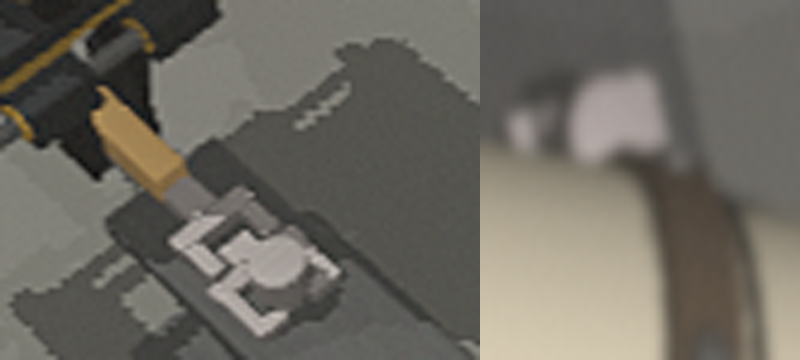

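The jaws are around the post head, so the clip is seated. Ramping up to 15 N.

Call:
servo_tool --deltas '[{"tx": 1,"ty": 0,"tz": -0.2,"ax": 0,"ay": 0,"az": 0,"claw": 5},{"tx": 2,"ty": 0,"tz": -0.5,"ax": 0,"ay": 0,"az": 0,"claw": 5},{"tx": 3,"ty": 0,"tz": -0.8,"ax": 0,"ay": 0,"az": 0,"claw": 5},{"tx": 4,"ty": 0,"tz": -1,"ax": 0,"ay": 0,"az": 0,"claw": 5},{"tx": 4,"ty": 0,"tz": -1,"ax": 0,"ay": 0,"az": 0,"claw": 5}]'

```text
time_s: 12.83
tcp_pos: [0.5211, -0.2374, 0.049]
ee_rot: [[0.964, 0.264, -0.009], [0.264, -0.964, 0.001], [-0.009, -0.003, -1.0]]
wrist_force: [-8.5, -3.4, 1.2]
gripper_width: 0.16
gripper_force: 30.0
```

Call:
servo_tool --deltas '[{"tx": 1,"ty": 0,"tz": -0.3,"ax": 0,"ay": 0,"az": 0,"claw": 5},{"tx": 2,"ty": 0,"tz": -0.6,"ax": 0,"ay": 0,"az": 0,"claw": 5},{"tx": 2,"ty": 0,"tz": -0.6,"ax": 0,"ay": 0,"az": 0,"claw": 5}]'

```text
time_s: 13.08
tcp_pos: [0.5211, -0.2371, 0.0492]
ee_rot: [[0.965, 0.264, -0.013], [0.264, -0.965, 0.001], [-0.012, -0.005, -1.0]]
wrist_force: [-11.4, -6.0, 1.4]
gripper_width: 0.159
gripper_force: 30.0
```

Call:
servo_tool --deltas '[{"tx": 0.7,"ty": 0,"tz": -0.2,"ax": 0,"ay": 0,"az": 0,"claw": 5},{"tx": 1.4,"ty": 0,"tz": -0.3,"ax": 0,"ay": 0,"az": 0,"claw": 5},{"tx": 1.4,"ty": 0,"tz": -0.3,"ax": 0,"ay": 0,"az": 0,"claw": 5},{"tx": 1.4,"ty": 0,"tz": -0.3,"ax": 0,"ay": 0,"az": 0,"claw": 5}]'

```text
time_s: 13.42
tcp_pos: [0.5211, -0.2369, 0.0493]
ee_rot: [[0.965, 0.263, -0.016], [0.263, -0.965, 0.002], [-0.015, -0.006, -1.0]]
wrist_force: [-12.1, -5.9, 3.3]
gripper_width: 0.161
gripper_force: 30.0
```

Call:
servo_tool --deltas '[{"tx": 0,"ty": 0,"tz": 0,"ax": 0,"ay": 0,"az": 0,"claw": 5},{"tx": 0,"ty": 0,"tz": 0,"ax": 0,"ay": 0,"az": 0,"claw": 5}]'

```text
time_s: 13.58
tcp_pos: [0.5211, -0.2369, 0.0493]
ee_rot: [[0.965, 0.263, -0.016], [0.263, -0.965, 0.002], [-0.015, -0.006, -1.0]]
wrist_force: [-12.7, -5.7, 2.0]
gripper_width: 0.159
gripper_force: 30.0
```

Call:
servo_tool --deltas '[{"tx": 0.6,"ty": 0,"tz": -0.3,"ax": 0,"ay": 0,"az": 0,"claw": 5},{"tx": 1.2,"ty": 0,"tz": -0.5,"ax": 0,"ay": 0,"az": 0,"claw": 5},{"tx": 1.2,"ty": 0,"tz": -0.5,"ax": 0,"ay": 0,"az": 0,"claw": 5},{"tx": 1.2,"ty": 0,"tz": -0.5,"ax": 0,"ay": 0,"az": 0,"claw": 5}]'

```text
time_s: 13.92
tcp_pos: [0.521, -0.2367, 0.0494]
ee_rot: [[0.965, 0.262, -0.018], [0.263, -0.965, 0.002], [-0.017, -0.007, -1.0]]
wrist_force: [-15.0, -6.7, 3.8]
gripper_width: 0.159
gripper_force: 30.1
```

Call:
servo_tool --deltas '[{"tx": 0,"ty": 0,"tz": 0,"ax": 0,"ay": 0,"az": 0,"claw": 5},{"tx": 0,"ty": 0,"tz": 0,"ax": 0,"ay": 0,"az": 0,"claw": 5}]'

```text
time_s: 14.08
tcp_pos: [0.5211, -0.2367, 0.0495]
ee_rot: [[0.965, 0.262, -0.018], [0.262, -0.965, 0.002], [-0.017, -0.007, -1.0]]
wrist_force: [-14.9, -6.0, 3.5]
gripper_width: 0.156
gripper_force: 30.1
```

Call:
servo_tool --deltas '[{"tx": 0,"ty": 0,"tz": 0,"ax": 0,"ay": 0,"az": 0,"claw": 5},{"tx": 0,"ty": 0,"tz": 0,"ax": 0,"ay": 0,"az": 0,"claw": 5},{"tx": 0,"ty": 0,"tz": 0,"ax": 0,"ay": 0,"az": 0,"claw": 5}]'

```text
time_s: 14.33
tcp_pos: [0.5211, -0.2367, 0.0495]
ee_rot: [[0.965, 0.262, -0.018], [0.263, -0.965, 0.002], [-0.017, -0.007, -1.0]]
wrist_force: [-15.7, -7.5, 2.7]
gripper_width: 0.159
gripper_force: 30.1
```

Call:
servo_tool --deltas '[{"tx": 0,"ty": 0,"tz": 0,"ax": 0,"ay": 0,"az": 0,"claw": 5},{"tx": 0,"ty": 0,"tz": 0,"ax": 0,"ay": 0,"az": 0,"claw": 5},{"tx": 0,"ty": 0,"tz": 0,"ax": 0,"ay": 0,"az": 0,"claw": 5}]'

```text
time_s: 14.58
tcp_pos: [0.5211, -0.2367, 0.0494]
ee_rot: [[0.965, 0.262, -0.018], [0.263, -0.965, 0.002], [-0.017, -0.007, -1.0]]
wrist_force: [-14.3, -7.1, 2.0]
gripper_width: 0.16
gripper_force: 30.1
```

Call:
servo_tool --deltas '[{"tx": 0,"ty": 0,"tz": 0,"ax": 0,"ay": 0,"az": 0,"claw": 5},{"tx": 0,"ty": 0,"tz": 0,"ax": 0,"ay": 0,"az": 0,"claw": 5},{"tx": 0,"ty": 0,"tz": 0,"ax": 0,"ay": 0,"az": 0,"claw": 5}]'

```text
time_s: 14.83
tcp_pos: [0.5211, -0.2367, 0.0495]
ee_rot: [[0.965, 0.262, -0.018], [0.263, -0.965, 0.002], [-0.017, -0.007, -1.0]]
wrist_force: [-14.7, -6.9, 1.9]
gripper_width: 0.159
gripper_force: 30.1
```

Held about 15.5 N for about 1 s with no movement. Backing straight off.

Call:
servo_tool --deltas '[{"tx": -3,"ty": 0,"tz": 0.8,"ax": 0,"ay": 0,"az": 0,"claw": 5},{"tx": -6,"ty": 0,"tz": 1.6,"ax": 0,"ay": 0,"az": 0,"claw": 5},{"tx": -9,"ty": 0,"tz": 2.2,"ax": 0,"ay": 0,"az": 0,"claw": 5},{"tx": -12,"ty": 0,"tz": 2.2,"ax": 0,"ay": 0,"az": 0,"claw": 5},{"tx": -18,"ty": 0,"tz": 2.2,"ax": 0,"ay": 0,"az": 0,"claw": 5},{"tx": -26,"ty": 0,"tz": 2.2,"ax": 0,"ay": 0,"az": 0,"claw": 5},{"tx": -36,"ty": 0,"tz": 2.2,"ax": 0,"ay": 0,"az": 0,"claw": 5},{"tx": -48,"ty": 0,"tz": 2.2,"ax": 0,"ay": 0,"az": 0,"claw": 5},{"tx": -62,"ty": 0,"tz": 0,"ax": 0,"ay": 0,"az": 0,"claw": 5},{"tx": -70,"ty": 0,"tz": -20,"ax": 0,"ay": 0,"az": 0,"claw": 5},{"tx": -70,"ty": 0,"tz": -55,"ax": 0,"ay": 0,"az": 0,"claw": 5},{"tx": -70,"ty": 0,"tz": -90,"ax": 0,"ay": 0,"az": 0,"claw": 5}]'

```text
time_s: 15.83
tcp_pos: [0.4594, -0.2546, 0.1415]
ee_rot: [[0.964, 0.265, -0.004], [0.265, -0.964, 0.001], [-0.003, -0.002, -1.0]]
wrist_force: [1.8, 0.4, -1.0]
gripper_width: 0.157
gripper_force: 30.0
```

Call:
servo_tool --deltas '[{"tx": 0,"ty": 0,"tz": 0,"ax": 0,"ay": 0,"az": 0,"claw": 5},{"tx": 0,"ty": 0,"tz": 0,"ax": 0,"ay": 0,"az": 0,"claw": 5},{"tx": 0,"ty": 0,"tz": 0,"ax": 0,"ay": 0,"az": 0,"claw": 5}]'

```text
time_s: 16.08
tcp_pos: [0.4609, -0.2543, 0.1411]
ee_rot: [[0.964, 0.265, -0.0], [0.265, -0.964, 0.001], [-0.0, -0.001, -1.0]]
wrist_force: [0.3, 0.5, -0.8]
gripper_width: 0.161
gripper_force: 30.0
```

```bash
python3 - <<'E'
from go import *
from fit import *
s=sense();print(s['time_s'],s['tcp_pos'],s['wrist_force'],s['gripper_width'])
go(.6215,.1945,.14,.2395)
o=look(["clip","fork"])
for c in o: cv2.imwrite(f"pics/{c}9.png",o[c])
# clip vs post by difference: bright centroid around the post in scene before/after
t=s['tcp_pos'];yaw=np.arctan2(s['ee_rot'][1][0],s['ee_rot'][0][0])
T=place([t[0],t[1],t[2]+.0078,yaw],[(86,12.5,9),(86,-12.5,9),(70,17,9),(70,-17,9)]);print({c:px(c,T).round(1).tolist() for c in o})
for c,L in {"top":"fork","scene":"fork"}.items():
  for d in trace(L,c):
    M=d["mask"].astype(np.uint8);r=cv2.boundingRect(M);print(c,round(d["confidence"],2),M.sum(),r)
E
```

```text
16.0833 [ 0.46089349 -0.25434929  0.14111306] [ 0.34920326  0.47200388 -0.80035235] 0.16105893380631123
t [ 273.9 -390.2    1.4] a [-0.0009  0.0002  0.0289]
scene clip 0.65 [ 0.6172 -0.2211  0.0606]
scene fork 0.83 [0.405  0.2488 0.0241]
scene fork 0.73 [ 0.5052 -0.2438  0.1592]
scene fork 0.68 [0.835  0.1831 0.0094]
top clip 0.78 [ 0.608  -0.2112  0.0645]
top fork 0.78 [0.383  0.2573 0.0237]
top fork 0.58 [0.8272 0.1787 0.0167]
top fork 0.53 [ 0.5352 -0.2382  0.1592]
{'scene': [[188.3, 230.4], [175.8, 239.2], [184.5, 223.6], [167.6, 235.4]], 'top': [[474.4, 267.3], [491.9, 262.6], [474.5, 279.5], [498.4, 273.0]]}
top 0.72 1957 (125, 296, 71, 131)
top 0.7 95 (472, 264, 26, 14)
scene 0.96 756 (348, 113, 33, 67)
scene 0.86 991 (427, 274, 87, 51)
scene 0.73 476 (327, 256, 20, 31)
scene 0.71 526 (149, 201, 42, 41)
```

```bash
python3 - <<'E'
from fit import *
from scipy.ndimage import map_coordinates as mc
s=sense();t=s['tcp_pos'];yaw=np.arctan2(s['ee_rot'][1][0],s['ee_rot'][0][0])
P={2:[.4623,-.2486,.0828,.2694],9:[t[0],t[1],t[2]+.0078,yaw]}
X=np.arange(74,96,1.)
for k,p in P.items():
  for c in('top','scene'):
    g=cv2.imread(f'pics/{c}{k}.png').mean(2)
    for y in (-12.5,12.5):
      uv=px(c,place(p,[(x,y,9) for x in X])); print(k,c,y,mc(g,[uv[:,1],uv[:,0]],order=1).astype(int).tolist())
  # across crossbar/neck: lateral offset
E
```

```text
2 top -12.5 [172, 172, 173, 174, 173, 173, 172, 172, 171, 166, 156, 136, 115, 93, 83, 77, 77, 78, 81, 84, 86, 88]
2 top 12.5 [109, 110, 110, 110, 110, 110, 110, 110, 110, 109, 105, 101, 99, 101, 103, 105, 105, 103, 99, 96, 93, 92]
2 scene -12.5 [167, 168, 166, 165, 167, 165, 165, 167, 167, 169, 167, 156, 123, 96, 83, 85, 87, 88, 85, 83, 83, 83]
2 scene 12.5 [113, 113, 114, 114, 114, 114, 113, 113, 114, 115, 115, 110, 99, 86, 85, 87, 88, 86, 84, 82, 83, 83]
9 top -12.5 [168, 169, 168, 168, 168, 169, 170, 168, 163, 154, 137, 120, 108, 104, 104, 104, 104, 104, 104, 104, 104, 104]
9 top 12.5 [104, 102, 102, 104, 107, 108, 109, 109, 108, 104, 97, 88, 82, 77, 76, 76, 77, 77, 75, 76, 77, 77]
9 scene -12.5 [167, 165, 163, 165, 165, 163, 165, 166, 165, 165, 137, 106, 86, 83, 87, 90, 92, 92, 91, 91, 91, 91]
9 scene 12.5 [115, 114, 114, 114, 113, 114, 114, 113, 115, 112, 103, 92, 86, 84, 85, 88, 102, 117, 129, 131, 130, 130]
```

The fork slipped ~1.5 mm back in the grip, so I'll compensate for that when laying it down. Moving back over the rest.

```bash
python3 -c "
from go import *
go(.6224,.1944,.14,.239)"
```

```text
t [ 274.  -390.     0.6] a [-0.0006  0.0012  0.0302]
```

Call:
servo_tool --deltas '[{"tx": 20,"ty": -28,"tz": 0,"ax": 0,"ay": 0,"az": 0,"claw": 5},{"tx": 42,"ty": -60,"tz": 0,"ax": 0,"ay": 0,"az": 0,"claw": 5},{"tx": 65,"ty": -93,"tz": 0,"ax": 0,"ay": 0,"az": 0,"claw": 5},{"tx": 88,"ty": -126,"tz": 0,"ax": 0,"ay": 0,"az": 0.03,"claw": 5},{"tx": 111,"ty": -159,"tz": 0,"ax": 0,"ay": 0,"az": 0.03,"claw": 5},{"tx": 134,"ty": -192,"tz": 0,"ax": 0,"ay": 0,"az": 0.03,"claw": 5},{"tx": 157,"ty": -225,"tz": 0,"ax": 0,"ay": 0,"az": 0.03,"claw": 5},{"tx": 180,"ty": -258,"tz": 0,"ax": 0,"ay": 0,"az": 0.03,"claw": 5},{"tx": 203,"ty": -291,"tz": 0,"ax": 0,"ay": 0,"az": 0.03,"claw": 5},{"tx": 226,"ty": -323,"tz": 0,"ax": 0,"ay": 0,"az": 0.03,"claw": 5},{"tx": 248,"ty": -354,"tz": 0,"ax": 0,"ay": 0,"az": 0.03,"claw": 5},{"tx": 266,"ty": -379,"tz": 0,"ax": 0,"ay": 0,"az": 0.03,"claw": 5}]'

```text
time_s: 17.48
tcp_pos: [0.6184, 0.1845, 0.1408]
ee_rot: [[0.971, 0.238, -0.0], [0.238, -0.971, -0.0], [-0.0, 0.0, -1.0]]
wrist_force: [1.5, -0.4, -0.5]
gripper_width: 0.153
gripper_force: 30.0
```

Call:
servo_tool --deltas '[{"tx": 8,"ty": -11,"tz": 0,"ax": 0,"ay": 0,"az": 0,"claw": 5},{"tx": 8,"ty": -11,"tz": 0,"ax": 0,"ay": 0,"az": 0,"claw": 5},{"tx": 8,"ty": -11,"tz": 20,"ax": 0,"ay": 0,"az": 0,"claw": 5},{"tx": 8,"ty": -11,"tz": 45,"ax": 0,"ay": 0,"az": 0,"claw": 5},{"tx": 8,"ty": -11,"tz": 60,"ax": 0,"ay": 0,"az": 0,"claw": 5},{"tx": 8,"ty": -11,"tz": 60,"ax": 0,"ay": 0,"az": 0,"claw": 5},{"tx": 8,"ty": -11,"tz": 60,"ax": 0,"ay": 0,"az": 0,"claw": 5},{"tx": 8,"ty": -11,"tz": 60,"ax": 0,"ay": 0,"az": 0,"claw": 5}]'

```text
time_s: 18.15
tcp_pos: [0.6238, 0.1937, 0.0826]
ee_rot: [[0.972, 0.237, 0.002], [0.237, -0.972, 0.0], [0.002, 0.0, -1.0]]
wrist_force: [-0.2, 0.7, -1.3]
gripper_width: 0.154
gripper_force: 30.0
```

```bash
python3 -c "
from go import *
s=sense();print(s['time_s'],s['tcp_pos'],s['joint_velocities'],s['wrist_force'])
go(.6224,.1944,.0275,.239)"
```

```text
18.15 [0.62382218 0.19372128 0.08263314] [ 2.20782819e-01 -7.81594972e-01  9.12524571e-01 -5.87263452e-02
  1.65930133e-01  7.85520675e-04] [-0.21149457  0.67038959 -1.34138018]
t [-1.3 -1.  55.1] a [ 0.0001 -0.0019 -0.0002]
```

Call:
servo_tool --deltas '[{"tx": -0.8,"ty": -0.6,"tz": 10,"ax": 0,"ay": 0,"az": 0,"claw": 5},{"tx": -0.8,"ty": -0.6,"tz": 20,"ax": 0,"ay": 0,"az": 0,"claw": 5},{"tx": -0.8,"ty": -0.6,"tz": 28,"ax": 0,"ay": 0,"az": 0,"claw": 5},{"tx": -0.8,"ty": -0.6,"tz": 34,"ax": 0,"ay": 0,"az": 0,"claw": 5},{"tx": -0.8,"ty": -0.6,"tz": 39,"ax": 0,"ay": 0,"az": 0,"claw": 5},{"tx": -0.8,"ty": -0.6,"tz": 39,"ax": 0,"ay": 0,"az": 0,"claw": 5},{"tx": -0.8,"ty": -0.6,"tz": 39,"ax": 0,"ay": 0,"az": 0,"claw": 5}]'

```text
time_s: 18.73
tcp_pos: [0.622, 0.1945, 0.0419]
ee_rot: [[0.971, 0.237, -0.001], [0.237, -0.971, -0.001], [-0.001, 0.0, -1.0]]
wrist_force: [0.4, -0.3, -0.4]
gripper_width: 0.159
gripper_force: 30.0
```

```bash
python3 -c "
from go import *
s=sense();print(s['time_s'],s['tcp_pos'],s['wrist_force'])
go(.6224,.1944,.0275,.239)"
```

```text
18.7333 [0.62201524 0.19453373 0.04186546] [ 0.44019531 -0.26581151 -0.44841025]
t [ 0.4  0.2 14.4] a [0.0004 0.0008 0.0003]
```

Call:
servo_tool --deltas '[{"tx": 0,"ty": 0,"tz": 3,"ax": 0,"ay": 0,"az": 0,"claw": 5},{"tx": 0,"ty": 0,"tz": 6,"ax": 0,"ay": 0,"az": 0,"claw": 5},{"tx": 0,"ty": 0,"tz": 9,"ax": 0,"ay": 0,"az": 0,"claw": 5},{"tx": 0,"ty": 0,"tz": 11,"ax": 0,"ay": 0,"az": 0,"claw": 5},{"tx": 0,"ty": 0,"tz": 13,"ax": 0,"ay": 0,"az": 0,"claw": 5},{"tx": 0,"ty": 0,"tz": 13.5,"ax": 0,"ay": 0,"az": 0,"claw": 5},{"tx": 0,"ty": 0,"tz": 13.5,"ax": 0,"ay": 0,"az": 0,"claw": 5}]'

```text
time_s: 19.32
tcp_pos: [0.622, 0.1945, 0.0286]
ee_rot: [[0.972, 0.237, -0.0], [0.237, -0.972, -0.0], [-0.0, 0.0, -1.0]]
wrist_force: [-0.3, -0.3, -1.4]
gripper_width: 0.159
gripper_force: 30.0
```

Call:
servo_tool --deltas '[{"tx": 0,"ty": 0,"tz": 0.5,"ax": 0,"ay": 0,"az": 0,"claw": 5},{"tx": 0,"ty": 0,"tz": 1,"ax": 0,"ay": 0,"az": 0,"claw": 5},{"tx": 0,"ty": 0,"tz": 1,"ax": 0,"ay": 0,"az": 0,"claw": 5}]'

```text
time_s: 19.57
tcp_pos: [0.6221, 0.1946, 0.0279]
ee_rot: [[0.972, 0.237, 0.0], [0.237, -0.972, 0.0], [0.0, -0.0, -1.0]]
wrist_force: [0.3, -0.4, -0.5]
gripper_width: 0.161
gripper_force: 30.0
```

Call:
servo_tool --deltas '[{"tx": 0,"ty": 0,"tz": 0.6,"ax": 0,"ay": 0,"az": 0,"claw": 5},{"tx": 0,"ty": 0,"tz": 0.6,"ax": 0,"ay": 0,"az": 0,"claw": 5},{"tx": 0,"ty": 0,"tz": 0.6,"ax": 0,"ay": 0,"az": 0,"claw": 18},{"tx": 0,"ty": 0,"tz": 0.6,"ax": 0,"ay": 0,"az": 0,"claw": 24},{"tx": 0,"ty": 0,"tz": 0.6,"ax": 0,"ay": 0,"az": 0,"claw": 40},{"tx": 0,"ty": 0,"tz": 0.6,"ax": 0,"ay": 0,"az": 0,"claw": 55},{"tx": 0,"ty": 0,"tz": 0.6,"ax": 0,"ay": 0,"az": 0,"claw": 55},{"tx": 0,"ty": 0,"tz": 0.6,"ax": 0,"ay": 0,"az": 0,"claw": 55},{"tx": 0,"ty": 0,"tz": 0.6,"ax": 0,"ay": 0,"az": 0,"claw": 55}]'

```text
time_s: 20.32
tcp_pos: [0.6221, 0.1946, 0.0273]
ee_rot: [[0.972, 0.237, 0.0], [0.237, -0.972, 0.0], [0.0, 0.0, -1.0]]
wrist_force: [0.9, 0.3, -0.5]
gripper_width: 0.565
gripper_force: 0.0
```

Call:
servo_tool --deltas '[{"tx": 0,"ty": 0,"tz": -15,"ax": 0,"ay": 0,"az": 0,"claw": 55},{"tx": 0,"ty": 0,"tz": -40,"ax": 0,"ay": 0,"az": 0,"claw": 55},{"tx": 0,"ty": 0,"tz": -75,"ax": 0,"ay": 0,"az": 0,"claw": 55},{"tx": 0,"ty": 0,"tz": -110,"ax": 0,"ay": 0,"az": 0,"claw": 55},{"tx": 0,"ty": 0,"tz": -130,"ax": 0,"ay": 0,"az": 0,"claw": 55},{"tx": -40,"ty": -20,"tz": -130,"ax": 0,"ay": 0,"az": 0,"claw": 55},{"tx": -80,"ty": -40,"tz": -130,"ax": 0,"ay": 0,"az": 0,"claw": 55},{"tx": -110,"ty": -70,"tz": -130,"ax": 0,"ay": 0,"az": 0,"claw": 55},{"tx": -140,"ty": -100,"tz": -130,"ax": 0,"ay": 0,"az": 0,"claw": 55},{"tx": -160,"ty": -130,"tz": -130,"ax": 0,"ay": 0,"az": 0,"claw": 55},{"tx": -180,"ty": -160,"tz": -130,"ax": 0,"ay": 0,"az": 0,"claw": 55},{"tx": -180,"ty": -160,"tz": -130,"ax": 0,"ay": 0,"az": 0,"claw": 55}]'

```text
time_s: 21.32
tcp_pos: [0.4057, 0.3106, 0.158]
ee_rot: [[0.97, 0.243, 0.0], [0.243, -0.97, 0.002], [0.001, -0.002, -1.0]]
wrist_force: [0.2, -0.5, 0.1]
gripper_width: 0.633
gripper_force: 0.0
```

```bash
python3 - <<'E'
from fit import *
I={}
s=sense();print(s['time_s'],s['tcp_pos'],s['gripper_width'])
o=look(["fork","clip","rest","dropper"])
for c in o: cv2.imwrite(f"pics/{c}10.png",o[c])
for c in("top","scene"):
    a=cv2.imread(f"pics/{c}0.png").astype(float);b=o[c].astype(float)
    u,v,w,h=(170,155,70,115) if c=="top" else (365,175,90,75)
    M=lambda f:np.clip((f[...,1]-115)/75,0,1)*(f[...,2]-f[...,0]>25)
    for n,f in(("before",a),("after",b)):
        m=M(f)[v:v+h,u:u+w]; m=(m>.4).astype(np.uint8); print(c,n,m.sum(),np.round(cv2.minAreaRect(cv2.findNonZero(m)),1) if 0 else cv2.minAreaRect(cv2.findNonZero(m)))
        g=f[v:v+h,u:u+w].mean(2).astype(np.float32); globals()[n]=m.astype(np.float32)
    print("shift px",cv2.phaseCorrelate(before,after))
E
```

```text
21.3167 [0.40573613 0.31056203 0.15796262] 0.6329819863390178
scene fork 0.78 [0.8351 0.1853 0.0092]
scene fork 0.64 [0.4056 0.2482 0.0245]
scene fork 0.58 [0.6312 0.1954 0.0478]
scene clip 0.57 [ 0.6196 -0.223   0.0588]
scene rest 0.82 [ 0.3577 -0.1404  0.0063]
scene rest 0.66 [0.6276 0.1836 0.011 ]
scene dropper 0.78 [ 0.6694 -0.0098  0.0455]
top fork 0.87 [0.629  0.1978 0.055 ]
top fork 0.82 [0.3808 0.2573 0.0247]
top fork 0.72 [0.8264 0.1796 0.0165]
top rest 0.73 [0.6209 0.1858 0.0129]
top rest 0.63 [ 0.3514 -0.1441  0.0097]
top dropper 0.82 [ 0.6559 -0.0032  0.0482]
top before 587 ((29.485090255737305, 70.00326538085938), (74.39704132080078, 8.151009559631348), 77.6609115600586)
top after 612 ((28.771657943725586, 70.04963684082031), (74.60529327392578, 8.454700469970703), 77.73522186279297)
shift px ((-0.639548020698669, -0.12761914778874228), 0.9274386796686385)
scene before 292 ((37.915374755859375, 28.124114990234375), (57.08479309082031, 5.332921028137207), 34.2868766784668)
scene after 298 ((42.28002166748047, 31.095218658447266), (65.29931640625, 10.199190139770508), 40.0302619934082)
shift px ((0.43231520361591436, 0.071146889046382), 0.9982801344129775)
```

```bash
python3 - <<'E'
from fit import *
from scipy.ndimage import map_coordinates as mc
X=np.arange(0,18,1.)
for c in('top','scene'):
  g=cv2.imread(f'pics/{c}10.png').mean(2)
  for n,xs in(("jaw tips",np.arange(2,20,1.)),("back",np.arange(-30,-10,1.))):
    for y in(-17,17):
      uv=px(c,place([.623,-.209,0,.2686],[(x,y,61) for x in xs])); print(c,n,y,xs[0],mc(g,[uv[:,1],uv[:,0]],order=1).astype(int).tolist())
E
```

```text
top jaw tips -17 2.0 [168, 168, 169, 170, 167, 160, 146, 129, 111, 101, 94, 90, 89, 89, 89, 89, 90, 89]
top jaw tips 17 2.0 [152, 153, 153, 149, 142, 131, 117, 104, 94, 89, 89, 89, 89, 89, 89, 89, 89, 89]
top back -17 -30.0 [92, 91, 91, 91, 91, 91, 94, 101, 112, 133, 152, 167, 175, 178, 180, 181, 180, 179, 177, 175]
top back 17 -30.0 [91, 91, 90, 90, 90, 91, 93, 96, 107, 122, 142, 158, 167, 168, 167, 165, 163, 161, 159, 156]
scene jaw tips -17 2.0 [175, 170, 171, 178, 170, 168, 145, 106, 83, 78, 82, 90, 91, 91, 92, 92, 91, 91]
scene jaw tips 17 2.0 [170, 172, 169, 166, 177, 182, 153, 111, 83, 73, 71, 84, 92, 93, 92, 90, 90, 91]
scene back -17 -30.0 [91, 91, 91, 91, 91, 90, 89, 88, 89, 108, 138, 161, 167, 166, 167, 165, 165, 169, 172, 168]
scene back 17 -30.0 [91, 91, 93, 93, 93, 92, 90, 87, 92, 111, 142, 160, 167, 164, 163, 162, 159, 156, 151, 152]
```

The clip's jaw tips (~+9 mm) and back (~-20.5 mm) match the home position, and the fork is back in its notches.

```bash
python3 -c "
from station import *
print(finish_job())"
```

```text
the job is handed in; nothing more can be done
None
```

The clip is snapped home on the post, the fork held about 15.5 N on it for about 1 s (highest reading about 17 N), the fork is back in its rest's notches about 1 mm from where it started, and the job is handed in at about 21 s.

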